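# Set the angle jig square with its stay bar and load the bent bracket

## Robot

A 6-joint arm with a two-finger parallel gripper is mounted at the origin on the work surface. World frame = base frame: x ahead of the robot, y to its left, z up, the work surface at z = 0. Lengths are in mm, angles in degrees, forces in N, time in s.
With the tool pointing down it reaches from about 350 to 850 mm from the base axis. Payload 8.1 kg.
Tool frame: the origin (TCP) lies at the very end of the fingers, on their centre line; the grasp point (between the pads) lies 19 mm behind it (tcp_to_grasp is the distance from the TCP to the grasp point, in mm); z points along the fingers, x is the direction in which the jaws open and shut, and the axes are right-handed (so a half turn about z gives the same grasp; the last joint's range is limited). The gripper opens to 85 mm and grips with 20 to 120 N. Pads are 22 mm wide; open, the fingers measure 114 mm over their backs; the gripper's body (76 mm by 85 mm) begins 54 mm behind the grasp point. The pads swing forward as they close: fully open they stand 13 mm farther back than shut.
Start: joints at [-72.387, 7.471, 85.268, -0, 87.261, -4.893], TCP at [229.686, -554.301, 231.292] pointing down, gripper open.
Joint ranges: [-169.43, 169.43], [-51.17, 129.36], [1.28, 143.12], [-76.62, 256.62], [0, 156.53], [-152.29, 152.29]. Speed limits (degrees/s): [136.94, 136.94, 159.86, 180, 180, 180].

## Interface

Orientations are given as [roll, pitch, yaw] about the fixed x, y, z axes, in that order (R = Rz(yaw) Ry(pitch) Rx(roll)).
In Python, from bench import * gives the robot as it stands. The module is installed in compiled form; this text tells all that it offers.
- The arm moves only by the tool apply_moves, never from a script. Its argument "targets" is text: rows parted by semicolons, each of 7 numbers parted by spaces: the turn, a rotation vector about the tool's x, y, z in rad, then the shift along the tool's x, y, z in cm, then the finger opening in cm, from 0 to 8.54. A call has exactly 5 rows; each row is the pose to reach, as a shift and turn from the pose commanded when the call began, along the tool's axes at that moment; what a row does not reach only later rows make up. A row lasts 1/10 s, in which the tool goes at most 50 mm and 8.59 degrees, less where a joint would pass 70% of its speed; a pose out of reach is approached as far as the arm can. A call with a gripper value outside its range is refused whole. The fingers move at their own pace and stop on an object; "force" is the grip in N (left out, the last holds). Time passes only in rows, so rows that repeat a pose let the fingers close, or fill a call up. It gives the time, the measured TCP pose, the force and the opening at its end, in the units of the state.
- sense(): the state, without advancing time (a new reading comes with each control period).
- snapshot(name): name is "side" or "top" or "wrist"; returns the picture (384x512x3 uint8, red, green, blue); there is no depth.
- camera_model(name): a dict with "fx", "fy", "cx", "cy" (pixels), "position" and "attitude" of the camera in the world; the wrist camera has in their place "T_tool_cam" (4x4, takes a point from camera to tool coordinates, whose origin is the TCP and whose axes are the tool frame's). Camera axes: x right, y up, looking along -z (the intrinsics and any distortion apply to the point x, -y, -z); pixel columns grow to the right and rows downward; lengths in mm; the calibration is good to about 2 mm. A picture is of the moment at which its call begins: read the wrist's pose just before it. camera_model takes no time and is no camera call.
- hand_in(): hands the job in, once; it reports no verdict.
Trained networks look in the newest picture that a camera, given by its name, has taken for a name from the list of things; names that differ only in an ending like _2 or _b are one class to them, and where a whole thing is asked for, a point or a joint stands for the part that bears it (a point fixed in the world has none). Each returns a list of dicts, best first, with "confidence" (0 to 1); they miss things now and then, are a little off and sometimes report something else, mostly with a low value. They report only what shows in the picture. A call takes as long as a camera call. They do not tell look-alikes from the thing itself.
- recognise(camera, query): "at" ([row, column] in pixels, amid what is visible of it).
- place_of(camera, query): "at" ([row, column] in pixels: a listed point, or the origin of a listed thing).
The state is a dict: "time": time; "joint_pos": joint angles; "qd": joint speeds; "joint_efforts": joint torques, N m; "tool_pos": TCP position; "tcp_rot": TCP orientation; "ft_force": force on the tool from outside, world axes, zero at the start; "wrist_torque": the same for the moment, N m; "finger_gap": finger opening in mm.
Only numpy, scipy, OpenCV 4.12 (cv2) and the standard library are available. Lean on these libraries where they do the work, as an engineer would, in place of code of your own. Each camera call takes 0.05 s, during which the arm holds its last target. There are 200 camera calls.

## Task

Set the welding angle jig square: swing its hinged fence open, then bring the stay bar across and drop its yellow-painted hole right down over the brass peg. With the stay holding the fence, turn the bent bracket round and load it standing on its edge on the jig's base plate, then push it fully home so that its heel is in the corner and its outer faces lie flush against both fences. Leave the other things on the bench where they are.

Things in the scene. Friction and masses are not known exactly. Their poses are not given: they have to be found in the camera images.
- jig_corner (a point): Angle jig: grey base plate 210 x 280 x 10 mm, with two bar fences 45 high, 10 thick meeting at a hinge pin as a V. Point: inner corner of the square V, on the plate's top (10 mm over the bench). x: level, out of the V's open side along its middle; z up. Fixed fence's inner face runs along (0.707, -0.707), the hinged one's, when square, along (0.707, 0.707), to 140 mm. Pin: x = -14 mm. Smooth.
- fence (a joint): Opening of the hinged fence about its upright pin (rad): 0 = square to the fixed fence, negative = narrower, positive = wider (-0.65 to 0.6). Turns stiffly (0.5 N m), stays where it is left; starts narrower than square.
- fence_face (a point): Point on the hinged fence's inner face (inside the V), 100 mm from the hinge axis, half-way up, 34 mm over the bench. Turns with the fence: x along it away from the hinge, y out of the V (the way it swings open), z up. Fence top 56.5 mm over the bench.
- stay_knob (a point): Top centre of the black knob (20 mm wide, 26 tall with its neck) at the free end of the stay: a bare flat bar, 200 x 30 x 6 mm, four 17 mm holes, swivelled on the outside of the hinged fence, 105 mm from the hinge axis. The knob is 175 mm from the swivel; its top is 62 mm over the bench when the stay is down. x: along the bar away from the swivel; z: up out of its top face.
- yellow_hole (a point): Centre of the stay's yellow-painted hole (the square setting): 17 mm wide, at mid-thickness of the 6 mm bar, second hole from the knob, 125 mm from the swivel; its bare neighbours are 24 and 26 mm away along the bar. x: along the bar away from the swivel.
- peg_tip (a point): Top of the fixed brass peg on the base plate, outside the hinged fence: upright, 12 mm wide, rounded nose, tip 54 mm over the bench. Round its foot a 24 mm collar, 29.5 mm over the bench, on which the seated stay lies (stay's top face at 36 mm, 18 mm of peg above it).
- stay_swing (a joint): Sideways swing of the stay about its upright swivel (rad), relative to the hinged fence: 0 = pointing at the peg when the fence is square; positive = outwards, away from the hinge pin (-0.6 to 1.2). Turns easily (0.06 N m), stays where it is left; starts swung outwards.
- stay_lift (a joint): Lift of the stay about its level swivel pin, 33 mm over the bench (rad): 0 = level, down on the peg's collar; positive = free end raised (up to 0.9). A spring washer makes it stiff (0.45 N m): it stays raised where left and must be pressed down (2 to 10 N on the knob). Starts raised clear of the peg (0.2 rad). Coming down, the knob's top also moves about 20 mm outwards.
- bracket_heel (a point): Heel of the loose bent bracket: rust-brown steel bar 8 thick, 40 mm tall, bent square, two legs 100 mm long, standing on edge; about 0.5 kg. Point: outer corner of the bend (8 mm radius), half-way up. x: level, along the V's middle from the heel to its open side; outer faces along (0.707, +-0.707). Loaded home, it matches the jig corner and its x in plan, 20 mm higher.
- bracket_leg1 (a point): Centre of the bracket's leg on its own +y side, mid-thickness, half-way up, 55 mm along the leg from the heel; axes as those of the heel.
- bracket_leg2 (a point): Centre of the bracket's other leg (its own -y side), likewise.
- chip_hammer: Bystander: steel chipping hammer, 250 mm, lying on the bench.
- wire_brush: Bystander: wooden-backed wire brush, 290 mm.
- rod_tube: Bystander: cardboard tube of copper-coloured electrodes, 300 mm, lying.
- magnet_square: Bystander: red magnetic welding square, 110 mm.
- c_clamp: Bystander: blue C-clamp lying flat, 150 mm.
- offcut: Bystander: rusty flat-bar offcut, 170 mm.
- grinder: Bystander: black and silver angle grinder, 250 mm.
Things that resemble listed ones, but are neither listed nor needed, are in the scene too. Leave any purple look-alike of the part that bears bracket_heel alone.

How it is judged (in metres and radians):
On the way, in this order (a step that is already met when the one before it is completed fails the run):
1. the stay's yellow hole is down over the peg (horizontal distance between yellow_hole and peg_tip below 0.005 m and value of joint stay_lift below 0.05 rad), for 0.3 s.
2. the bracket stands home in the square V, heel in the corner (horizontal distance between bracket_heel and jig_corner below 0.005 m and angle between the x axis of bracket_heel and the x axis of jig_corner, either way round below 0.06 rad and z of bracket_heel in the frame of jig_corner below 0.023 m), for 0.2 s.
At the end, for the whole second after the job is handed in: The stay lies level on the peg collar (within 0.05 rad), yellow hole round the peg (centres within 5 mm in plan); the bracket stands upright on the base plate at rest, heel within 5 mm of the jig corner in plan, x axis within 0.06 rad of the corner's; no bystander moved over 25 mm (all of step 1 and all of step 2 and z of bracket_heel in the frame of jig_corner above 0.016 m and angle between bracket_heel's own z axis and vertical below 0.06 rad and linear speed of bracket below 0.01 m/s); the robot touches nothing.
It fails at once if a bystander on the bench is moved by more than 25 mm (distance of any of chip_hammer, wire_brush, rod_tube, magnet_square, c_clamp, offcut, grinder from where it was at the start of the episode above 0.025 m).
It also fails if it takes over 72 s, if anything falls off the work surface, if the arm or the gripper's body presses on something with over 40 N, if the wrist force passes 120 N, or if a joint passes its speed limit or range.

## Working session

There is one attempt and no reset: what is moved stays moved. The work goes in short steps, Python scripts to look and compute and a tool call to move; the robot and the scene stay as the last step left them, time stands still between calls to the robot, and variables do not carry over. Pictures are saved under pics/ and viewed, about 8 in all and at most 12, crops included, and the job is handed in when it is done.

Besides the shell and the picture viewer there is one more tool, called after "Emit:" by a JSON object that holds its "method" and its "body". apply_moves: Moves the arm, as the interface text tells. Its arguments: {"type":"object","properties":{"targets":{"type":"string"},"force":{"type":"number"}},"required":["targets"]}

```bash
mkdir -p pics; cat > h.py <<'E'
from bench import *
import numpy as np, cv2
from scipy.spatial.transform import Rotation as R
def tool():
    s=sense(); T=np.eye(4); r=s['tcp_rot']
    T[:3,:3]=R.from_euler('xyz',r,degrees=True).as_matrix(); T[:3,3]=s['tool_pos']; return T
def cam(name):
    m=camera_model(name)
    if name=='wrist': T=tool()@np.array(m['T_tool_cam'])
    else:
        T=np.eye(4); a=np.array(m['attitude'])
        T[:3,:3]=a if a.shape==(3,3) else R.from_euler('xyz',a,degrees=True).as_matrix()
        T[:3,3]=m['position']
    return m,T
def px2w(c,at,z):
    m,T=c; v=np.array([(at[1]-m['cx'])/m['fx'],-(at[0]-m['cy'])/m['fy'],-1.])
    d=T[:3,:3]@v; o=T[:3,3]; return o+d*(z-o[2])/d[2]
def w2px(c,p):
    m,T=c; q=T[:3,:3].T@(np.array(p)-T[:3,3]); return np.array([m['cy']-m['fy']*q[1]/-q[2], m['cx']+m['fx']*q[0]/-q[2]])
def save(name,f):
    im=snapshot(name); cv2.imwrite('pics/'+f,im[:,:,::-1]); return im
E
python3 - <<'E'
from h import *
for n in('side','top','wrist'): print(n,camera_model(n))
print(sense())
a=save('top','top0.png'); b=save('side','side0.png')
cv2.imwrite('pics/both.png',np.vstack([a,b])[:,:,::-1])
for n in('top','side'):
    c=cam(n)
    for q,z in(('jig_corner',10),('fence_face',34),('stay_knob',90),('yellow_hole',60),('peg_tip',54),('bracket_heel',20),('bracket_leg1',20),('bracket_leg2',20)):
        print(n,q,[(np.round(d['at']),round(d['confidence'],2),np.round(px2w(c,d['at'],z))) for d in place_of(n,q)[:3]])
E
```

```text
side {'fx': 414.3765119063292, 'fy': 414.3765119063292, 'cx': 256.8021341369034, 'cy': 196.79175080985624, 'position': array([211.95207727, 949.57507405, 954.92981793]), 'attitude': array([  48.02673749,   -0.49787562, -159.22658372])}
top {'fx': 358.92114555396523, 'fy': 358.92114555396523, 'cx': 256.58136407247343, 'cy': 188.6081616129727, 'position': array([ 417.52758372,   19.45753772, 1355.54574583]), 'attitude': array([ 6.62425802e+00, -4.45627542e-02, -8.97582974e+01])}
wrist {'fx': 286.1411371766536, 'fy': 286.1411371766536, 'cx': 258.5245953036789, 'cy': 195.44642906179246, 'T_tool_cam': array([[ 9.99999327e-01,  1.06574005e-03,  4.58695501e-04,
         1.20214191e+00],
       [ 1.15381835e-03, -9.55036175e-01, -2.96487054e-01,
        -7.73299140e+01],
       [ 1.22092670e-04,  2.96487384e-01, -9.55036762e-01,
        -1.42707728e+02],
       [ 0.00000000e+00,  0.00000000e+00,  0.00000000e+00,
         1.00000000e+00]])}
{'time': 0.0, 'joint_pos': array([-7.23874447e+01,  7.51527524e+00,  8.53309918e+01,  7.89856552e-04,
        8.72611100e+01, -4.89327769e+00]), 'qd': arr
[... 1792 characters left out ...]
([ 612., -146.,   54.])), (array([268., 276.]), 0.45, array([408., 261.,  54.])), (array([138., 316.]), 0.31, array([ 467., -387.,   54.]))]
side bracket_heel [(array([300., 287.]), 0.9, array([355., 326.,  20.])), (array([268., 274.]), 0.84, array([420., 239.,  20.])), (array([368., 240.]), 0.16, array([399., 542.,  20.]))]
side bracket_leg1 [(array([284., 264.]), 0.88, array([427., 300.,  20.])), (array([265., 256.]), 0.73, array([473., 249.,  20.])), (array([322., 299.]), 0.64, array([306., 379.,  20.]))]
side bracket_leg2 [(array([284., 264.]), 0.88, array([427., 300.,  20.])), (array([265., 256.]), 0.73, array([473., 249.,  20.])), (array([322., 299.]), 0.64, array([306., 379.,  20.]))]
```

View pics/top0.png

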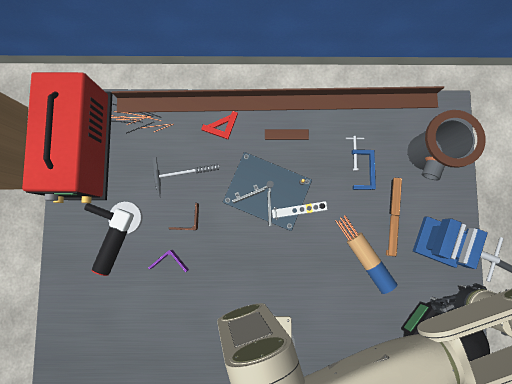

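View pics/side0.png

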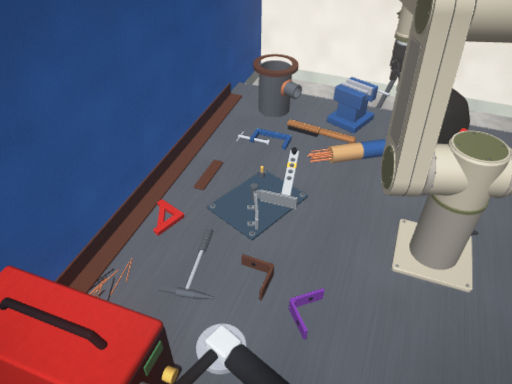

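Top view: the jig is at about px (268,190) (col,row), with the peg at (306,181) and the knob at (321,208). The brown bracket's heel is at (197,229), with legs pointing up (+x) and left (+y). Brown bracket candidates are the rust bracket (197,229), the purple look-alike (171,251), which must be left alone, and the flat offcut (287,134). I choose the rust-brown one. I'm moving over the area now for a close look.

Emit:
{"method": "apply_moves", "body": {"targets": "0 0 0 -3.2 -3.8 0 8.5; 0 0 0 -6.5 -7.6 0 8.5; 0 0 0 -9.8 -11.4 0 8.5; 0 0 0 -13.0 -15.2 0 8.5; 0 0 0 -16.3 -19 0 8.5"}}

```text
time: 1.4
tool_pos: [343.1, -329.9, 231.4]
tcp_rot: [-180.0, -0.0, -67.5]
ft_force: [1.3, 0.3, 0.2]
finger_gap: 85.0
```

Emit:
{"method": "apply_moves", "body": {"targets": "0 0 0 -3.2 -3.8 0 4; 0 0 0 -6.5 -7.6 0 0; 0 0 0 -9.8 -11.4 0 0; 0 0 0 -13.0 -15.2 0 0; 0 0 0 -16.3 -19 0 0"}}

```text
time: 1.9
tool_pos: [456.0, -107.0, 231.7]
tcp_rot: [-179.9, -0.1, -67.5]
ft_force: [1.8, -0.7, 0.4]
finger_gap: 12.0
```

Emit:
{"method": "apply_moves", "body": {"targets": "0 0 0 -3.2 -3.7 0 0; 0 0 0 -6.4 -7.4 0 0; 0 0 0 -6.4 -7.4 0 0; 0 0 0 -6.4 -7.4 0 0; 0 0 0 -6.4 -7.4 0 0"}}

```text
time: 2.4
tool_pos: [499.0, -22.0, 231.2]
tcp_rot: [180.0, -0.0, -67.5]
ft_force: [0.5, -0.3, 0.1]
finger_gap: -0.3
```

```bash
cat > look.py <<'E'
from h import *
import sys
f=sys.argv[1]; c=cam('wrist'); im=save('wrist',f)
print(sense()['tool_pos'],sense()['tcp_rot'],sense()['time'],sense()['ft_force'])
for q,z in(('jig_corner',10),('fence_face',34),('stay_knob',95),('yellow_hole',58),('peg_tip',54),('bracket_heel',20),('bracket_leg1',20),('bracket_leg2',20)):
    if len(sys.argv)>2 and q not in sys.argv[2:]: continue
    print(q,[(np.round(d['at'],1).tolist(),round(d['confidence'],2),np.round(px2w(c,d['at'],z),1).tolist()) for d in place_of('wrist',q)[:3]])
E
python3 look.py w1.png; python3 -c "
import cv2;a=cv2.imread('pics/w1.png');cv2.imwrite('pics/w1b.png',cv2.resize(a,(800,600),interpolation=cv2.INTER_CUBIC))"
```

```text
[498.9166187  -22.44841083 231.28540299] [ 1.79984298e+02 -1.35975466e-02 -6.75705439e+01] 2.45 [-0.28402276 -0.79055504 -0.58051732]
jig_corner [([114.6, 280.7], 0.65, [572.5, -22.3, 10.0]), ([136.0, 405.4], 0.3, [608.4, -176.9, 10.0])]
fence_face [([180.3, 258.1], 0.7, [491.0, -26.0, 34.0]), ([228.2, 375.2], 0.6, [489.7, -189.9, 34.0])]
stay_knob [([252.0, 430.2], 0.82, [502.4, -223.8, 95.0]), ([134.7, 403.3], 0.28, [599.9, -131.5, 95.0])]
yellow_hole [([224.6, 372.4], 0.87, [498.3, -170.6, 58.0])]
peg_tip [([134.8, 403.6], 0.97, [604.2, -152.2, 54.0])]
bracket_heel [([147.0, 38.6], 0.7, [423.7, 238.4, 20.0])]
bracket_leg1 [([106.6, 44.7], 0.86, [474.5, 239.9, 20.0])]
bracket_leg2 [([106.6, 44.7], 0.86, [474.5, 239.9, 20.0])]
```

View pics/w1b.png

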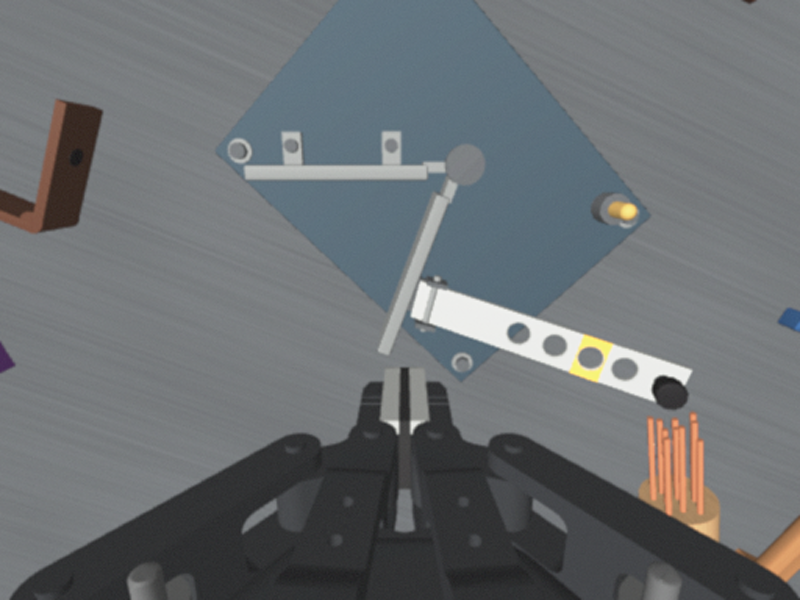

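The wrist view (512x384 px) shows the pin head at about (298,106), the fixed fence to its left, and the hinged fence pointing down to (248,225). The yellow hole is at (378,229), the knob at (429,252), the peg at (402,135), and the brown bracket's heel at the left edge (25,145). Next I work out the geometry.

```bash
cat >> h.py <<'E'
def go(p,yaw):
    """shift (cm) in tool axes, turn about tool z (rad)"""
    T=tool(); d=T[:3,:3].T@(np.array(p)-T[:3,3]); y=sense()['tcp_rot'][2]
    t=(yaw-y+180)%360-180
    print('turn z',round(-np.radians(t),3),'shift cm',np.round(d/10,2))
E
python3 - <<'E'
from h import *
c=cam('wrist'); s=1.5625
P=lambda x,y,z: px2w(c,[y/s,x/s],z)
pin=P(465,165,57); print('pin',pin)
a,b=P(245,180,56.5),P(427,178,56.5); print('fixed inner',a,b,np.degrees(np.arctan2(*(a-b)[1::-1])))
a2,b2=P(245,167,56.5),P(427,165,56.5); print('fixed outer',a2,b2)
i1,i2=P(433,195,56.5),P(379,352,56.5); print('hinged inner',i1,i2,np.degrees(np.arctan2(*(i2-i1)[1::-1])))
o1,o2=P(448,198,56.5),P(391,355,56.5); print('hinged outer',o1,o2,np.degrees(np.arctan2(*(o2-o1)[1::-1])))
for x,y in((239,151),(461,363)): print('screw',P(x,y,11))
print('knob',P(671,388,95),'hole',P(591,356,58+3),'peg',P(628,211,54),'peg collar',P(609,208,29.5))
E
```

```text
pin [587.8203163  -31.18110605  57.        ]
fixed inner [521.59362162 103.84201824  56.5       ] [570.24768569 -10.77774669  56.5       ] 113.0003644384284
fixed outer [529.79122546 106.25174206  56.5       ] [578.03485368  -7.4288992   56.5       ]
hinged inner [561.44676581 -19.07414965  56.5       ] [437.98554455 -27.50008183  56.5       ] -176.0957546323169
hinged outer [563.55004737 -29.47920004  56.5       ] [439.17970078 -36.96078475  56.5       ] -176.55748101881798
screw [533.44476069 128.11862627  11.        ]
screw [ 436.77571481 -103.39170874   11.        ]
knob [ 506.11428061 -220.42919235   95.        ] hole [ 498.1887019  -177.16965112   61.        ] peg [ 603.59606559 -150.48325108   54.        ] peg collar [ 602.54697413 -148.07214402   29.5       ]
```

Emit:
{"method": "apply_moves", "body": {"targets": "0 0 0 -3.5 2.1 4 0; 0 0 0 -3.5 2.1 8 0; 0 0 0 -3.5 2.1 12.5 0; 0 0 0 -3.5 2.1 16.5 0; 0 0 0 -3.5 2.1 20 0"}}

```text
time: 3.35
tool_pos: [465.6, 3.0, 29.3]
tcp_rot: [180.0, 0.0, -67.5]
ft_force: [0.9, 0.1, -0.5]
finger_gap: -0.1
```

Emit:
{"method": "apply_moves", "body": {"targets": "0 0 0 0 0 0 0; 0 0 0 0.7 0 0 0; 0 0 0 1.4 0.2 0 0; 0 0 0 2 0.4 0 0; 0 0 0 2.6 0.6 0 0"}}

```text
time: 3.85
tool_pos: [472.2, -23.9, 33.4]
tcp_rot: [-179.9, -0.0, -67.5]
ft_force: [-2.9, 3.9, 2.5]
finger_gap: -0.3
```

Emit:
{"method": "apply_moves", "body": {"targets": "0 0 0 0.6 0.1 0 0; 0 0 0 1.2 0.2 0 0; 0 0 0 1.8 0.3 0 0; 0 0 0 2.6 0.4 0 0; 0 0 0 2.6 0.4 0 0"}}

```text
time: 4.35
tool_pos: [478.7, -50.5, 33.3]
tcp_rot: [-179.9, -0.1, -67.6]
ft_force: [0.1, 0.3, -0.8]
finger_gap: 0.2
```

```bash
python3 look.py w2.png fence_face peg_tip stay_knob yellow_hole
```

```text
[478.61070139 -50.15202733  33.05241656] [-1.79851503e+02 -1.24948894e-01 -6.75582544e+01] 4.4 [-0.00117156  0.19295034  0.17059319]
fence_face [([239.3, 287.7], 0.76, [492.7, -63.1, 34.0])]
stay_knob []
yellow_hole []
peg_tip []
```

View pics/w2.png

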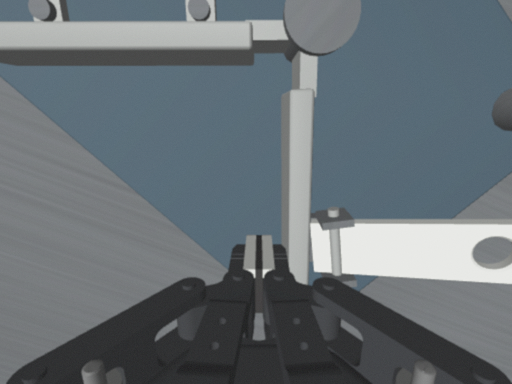

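The fence is pushed to roughly square: the hinged fence hangs vertically at column ~295, against the horizontal fixed fence at row ~40. I'm rising to look at the stay and peg from above.

Emit:
{"method": "apply_moves", "body": {"targets": "0 0 0 -1 0 0 0; 0 0 0 -1 0 -5 0; 0 0 0 -1 0 -10 2; 0 0 0 2 -1 -14 5; 0 0 0 5 -3 -17 5"}}

```text
time: 5.1
tool_pos: [524.5, -83.2, 204.8]
tcp_rot: [-179.9, -0.1, -67.4]
ft_force: [1.9, -0.7, 0.1]
finger_gap: 43.4
```

Emit:
{"method": "apply_moves", "body": {"targets": "0 0 0 3 0 0 5; 0 0 0 3 0 0 5; 0 0 0 3 0 0 5; 0 0 0 3 0 0 5; 0 0 0 3 0 0 5"}}

```text
time: 5.6
tool_pos: [534.7, -110.3, 200.7]
tcp_rot: [180.0, 0.1, -67.4]
ft_force: [-0.5, -0.0, 0.5]
finger_gap: 50.1
```

```bash
python3 look.py w3.png;python3 -c "
import cv2;a=cv2.imread('pics/w3.png');cv2.imwrite('pics/w3b.png',cv2.resize(a,(800,600),interpolation=cv2.INTER_CUBIC))"
```

```text
[ 534.89562068 -110.44024916  200.82240586] [ 1.79965031e+02  3.83434534e-02 -6.74391721e+01] 5.65 [ 0.16986656  0.35548513 -0.43788864]
jig_corner [([114.5, 200.6], 0.85, [573.7, -24.8, 10.0]), ([308.0, 489.5], 0.29, [482.3, -480.2, 10.0])]
fence_face [([306.8, 488.5], 0.74, [492.3, -449.2, 34.0]), ([195.6, 203.3], 0.57, [493.6, -60.7, 34.0])]
stay_knob [([206.6, 402.2], 0.77, [575.9, -237.3, 95.0])]
yellow_hole [([197.9, 339.5], 0.66, [554.6, -194.9, 58.0])]
peg_tip [([136.2, 323.6], 0.98, [605.2, -152.2, 54.0])]
bracket_heel []
bracket_leg1 []
bracket_leg2 []
```

View pics/w3b.png

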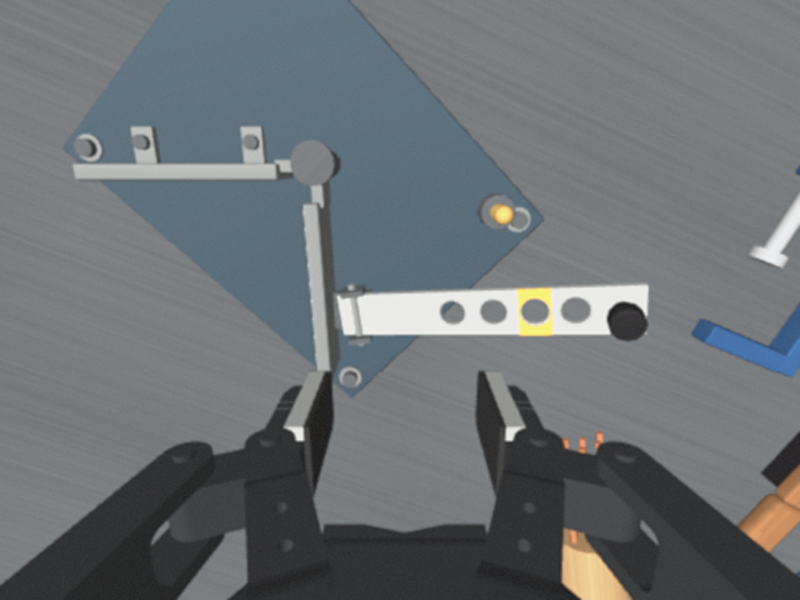

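View w3 (800-px scale): the hinged fence is nearly square (303,206)-(316,368). The stay is level in the image with its yellow hole at (535,312), the knob top at (628,318) and the peg tip at (503,214).

```bash
cat > g.py <<'E'
from h import *
c=cam('wrist'); s=1.5625
P=lambda x,y,z: px2w(c,[y/s,x/s],z)
ang=lambda a,b: np.degrees(np.arctan2(b[1]-a[1],b[0]-a[0]))%360
E
python3 - <<'E'
from g import *
print('pin',P(313,162,58))
print('fixed',ang(P(278,179,56.5),P(75,180,56.5)),ang(P(278,164,56.5),P(75,165,56.5)))
print('hinged',ang(P(303,206,56.5),P(316,368,56.5)),ang(P(318,206,56.5),P(330,368,56.5)))
for x,y in((88,147),(350,377)): print('screw',P(x,y,11))
sw=P(356,315,36); hole=P(535,312,61); k=P(628,318,96.5); e=P(648,310,70)
peg=P(503,214,53)
print('sw',sw,'hole',hole,'knob',k,'peg',peg,np.linalg.norm((hole-sw)[:2]),np.linalg.norm((k-sw)[:2]),ang(sw,hole),ang(sw,k))
print('peg-sw',np.linalg.norm((peg-sw)[:2]),ang(sw,peg))
# angle of stay from edges
print('pin-sw',np.linalg.norm((sw-P(313,162,58))[:2]),ang(P(313,162,58),sw))
E
```

```text
pin [588.6263992  -30.58821693  58.        ]
fixed 112.71436754435962 112.71152179125046
hinged 203.30161429380664 203.5103433311517
screw [534.7017837  127.41318974  11.        ]
screw [ 437.97123545 -104.84918585   11.        ]
sw [498.87991122 -89.92617597  36.        ] hole [ 555.15896993 -198.76772808   61.        ] knob [ 579.17506822 -236.19300938   96.5       ] peg [ 604.72357965 -152.56500725   53.        ] 122.53087739768976 166.85712089397268 297.3422769187114 298.7651803672202
peg-sw 122.98985865697506 329.38273355084976
pin-sw 107.58915134608819 213.47160310247668
```

Emit:
{"method": "apply_moves", "body": {"targets": "0 0 -0.15 2.7 0.1 0 5; 0 0 -0.3 5.4 0.2 0 5; 0 0 -0.45 8 0.4 1 5; 0 0 -0.6 10.7 0.6 2 5; 0 0 -0.74 13.4 0.7 2 5"}}

```text
time: 6.55
tool_pos: [579.6, -238.6, 179.3]
tcp_rot: [-180.0, 0.2, -24.7]
ft_force: [-0.1, 0.1, -0.1]
finger_gap: 49.8
```

Emit:
{"method": "apply_moves", "body": {"targets": "0 0 -0.15 0 0 0 5; 0 0 -0.3 0 0 0 5; 0 0 -0.45 0 0 0 5; 0 0 -0.6 0 0 0 5; 0 0 -0.74 0 0 0 5"}}

```text
time: 7.05
tool_pos: [580.2, -238.0, 181.2]
tcp_rot: [-180.0, 0.0, 17.6]
ft_force: [0.1, -0.9, 0.1]
finger_gap: 50.1
```

Emit:
{"method": "apply_moves", "body": {"targets": "0 0 -0.1 0 0 0 5; 0 0 -0.19 0 0 0 5; 0 0 -0.19 0 0 0 5; 0 0 -0.19 0 0 0 5; 0 0 -0.19 0 0 0 5"}}

```text
time: 7.55
tool_pos: [580.2, -237.9, 181.3]
tcp_rot: [-180.0, 0.0, 28.1]
ft_force: [-0.6, 0.3, 0.6]
finger_gap: 50.0
```

```bash
python3 look.py w4.png stay_knob yellow_hole peg_tip; python3 -c "
from h import *
go((580,-237,79),28.8)
import cv2;a=cv2.imread('pics/w4.png');cv2.imwrite('pics/w4b.png',cv2.resize(a,(800,600),interpolation=cv2.INTER_CUBIC))"
```

```text
[ 580.24688681 -237.89198402  181.27102687] [-1.79996247e+02  1.16452362e-03  2.80938527e+01] 7.6 [-0.35440503  0.12964739  0.36847075]
stay_knob [([189.7, 260.8], 0.6, [579.2, -229.0, 95.0])]
yellow_hole [([135.3, 257.4], 0.75, [557.4, -194.2, 58.0])]
peg_tip [([117.5, 322.8], 0.56, [602.7, -152.4, 54.0])]
turn z -0.011 shift cm [ 0.02 -0.09 10.23]
```

View pics/w4b.png

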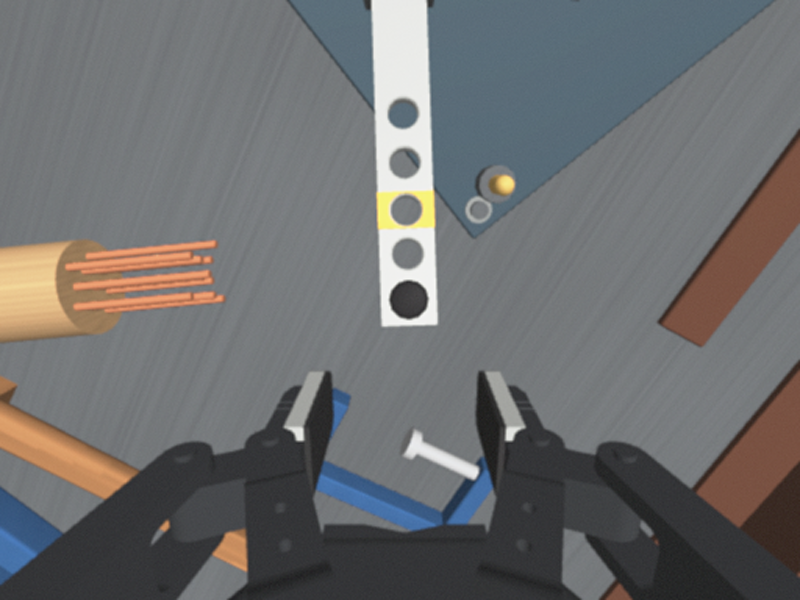

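```bash
python3 - <<'E'
from h import *
from scipy.optimize import least_squares
m=camera_model('wrist')
def C(p,e):
    T=np.eye(4);T[:3,:3]=R.from_euler('xyz',e,degrees=True).as_matrix();T[:3,3]=p
    return m,T@np.array(m['T_tool_cam'])
c3=C([534.9,-110.4,200.8],[180,0,-67.44]); c4=C([580.25,-237.9,181.27],[180,0,28.09])
s=1.5625
for n,a,b in(('knob',(628,318),(409,300)),('hole',(535,312),(406,210)),('peg',(503,214),(502,184)),('hole1',(493,311),(404.5,162)),('hole3',(575,310),(407.5,253))):
    f=lambda p: np.r_[w2px(c3,p)-np.array(a[::-1])/s, w2px(c4,p)-np.array(b[::-1])/s]
    r=least_squares(f,[580,-200,60]); print(n,r.x.round(1),r.fun.round(1))
E
```

```text
knob [ 578.1 -225.6  113.8] [ 0.  -0.1  0.1  0. ]
hole [ 557.2 -190.    84.3] [-0.5  0.8 -0.7 -0.4]
peg [ 601.8 -153.1   52.5] [-0.1  0.1 -0.1 -0.1]
hole1 [ 545.4 -169.2   73.7] [-0.3  0.4 -0.4 -0.2]
hole3 [ 568.3 -208.9   90.1] [-0.3  0.6 -0.5 -0.3]
```

Emit:
{"method": "apply_moves", "body": {"targets": "0 0 -0.03 0.4 -0.9 2 5; 0 0 -0.03 0.4 -0.9 4 5; 0 0 -0.03 0.4 -0.9 6 5; 0 0 -0.03 0.4 -0.9 7.5 5; 0 0 -0.03 0.4 -0.9 8.4 5", "force": 50}}

```text
time: 8.25
tool_pos: [578.8, -227.7, 95.6]
tcp_rot: [-179.9, 0.1, 29.9]
ft_force: [-0.1, -0.4, 0.5]
finger_gap: 50.1
```

Emit:
{"method": "apply_moves", "body": {"targets": "0 0 0 0 0 0 5; 0 0 0 0 0 0 2; 0 0 0 0 0 0 1; 0 0 0 0 0 0 1; 0 0 0 0 0 0 1"}}

```text
time: 8.75
tool_pos: [580.4, -228.7, 98.6]
tcp_rot: [179.9, -0.1, 29.9]
ft_force: [1.6, -1.7, 3.0]
finger_gap: 18.2
```

```bash
python3 look.py w5.png yellow_hole peg_tip; python3 -c "
from h import *
print(sense()['finger_gap'],sense()['joint_pos'])"
```

```text
[ 580.38618174 -228.72005705   98.55109426] [ 1.79871458e+02 -6.93924312e-02  2.99015372e+01] 8.8 [ 0.73032833 -2.34277568  2.75959384]
yellow_hole []
peg_tip [([138.8, 343.8], 0.75, [602.3, -153.4, 54.0])]
18.125740426855476 [-2.62086575e+01  1.64722930e+01  8.92088697e+01 -1.72778341e-02
  7.41757914e+01 -5.61041767e+01]
```

Knob gripped (gap 18 mm). Swinging the stay in an arc about its swivel toward the peg.

Emit:
{"method": "apply_moves", "body": {"targets": "0 0 -0.05 0.80 -0.02 0 1; 0 0 -0.10 1.61 -0.08 0 1; 0 0 -0.15 2.41 -0.18 0 1; 0 0 -0.20 3.2 -0.32 0 1; 0 0 -0.25 3.98 -0.5 0 1"}}

```text
time: 9.4
tool_pos: [612.4, -204.1, 98.0]
tcp_rot: [179.9, -0.0, 44.3]
ft_force: [1.9, -1.7, 3.6]
finger_gap: 17.6
```

Emit:
{"method": "apply_moves", "body": {"targets": "0 0 -0.05 0.80 -0.02 0 1; 0 0 -0.10 1.61 -0.08 0 1; 0 0 -0.15 2.41 -0.18 0 1; 0 0 -0.20 3.2 -0.32 0 1; 0 0 -0.245 3.91 -0.48 0 1"}}

```text
time: 9.9
tool_pos: [636.9, -172.9, 97.8]
tcp_rot: [179.9, -0.0, 58.4]
ft_force: [1.5, -0.6, 1.9]
finger_gap: 18.1
```

Emit:
{"method": "apply_moves", "body": {"targets": "0 0 0 0 0 0 1; 0 0 0 0 0 0 1; 0 0 0 0 0 0 1; 0 0 0 0 0 0 1; 0 0 0 0 0 0 1"}}

```text
time: 10.4
tool_pos: [636.5, -173.6, 97.7]
tcp_rot: [179.9, -0.0, 58.2]
ft_force: [4.7, -2.4, 3.5]
finger_gap: 17.9
```

```bash
python3 look.py w6.png yellow_hole peg_tip; python3 -c "
from h import *
print(sense()['finger_gap'])
im=save('side','s6.png'); print(place_of('side','yellow_hole'),place_of('side','peg_tip'))
a=cv2.imread('pics/w6.png'); a=cv2.resize(a[0:220,130:420],None,fx=2.7,fy=2.7,interpolation=cv2.INTER_CUBIC);cv2.imwrite('pics/w6b.png',a)"
```

```text
[ 636.50759562 -173.55145216   97.67079509] [ 1.79943739e+02 -1.30984976e-02  5.82324301e+01] 10.45 [ 4.61531471 -1.86009101  2.97137895]
yellow_hole [([163.8, 255.2], 0.8, [602.9, -154.6, 58.0])]
peg_tip [([160.1, 256.7], 0.76, [601.9, -152.9, 54.0])]
17.900611416435744
[{'at': [161.6, 262.5], 'confidence': 0.61}, {'at': [158.2, 347.7], 'confidence': 0.57}] [{'at': [264.6, 254.6], 'confidence': 0.63}, {'at': [165.0, 256.8], 'confidence': 0.59}]
```

View pics/w6b.png

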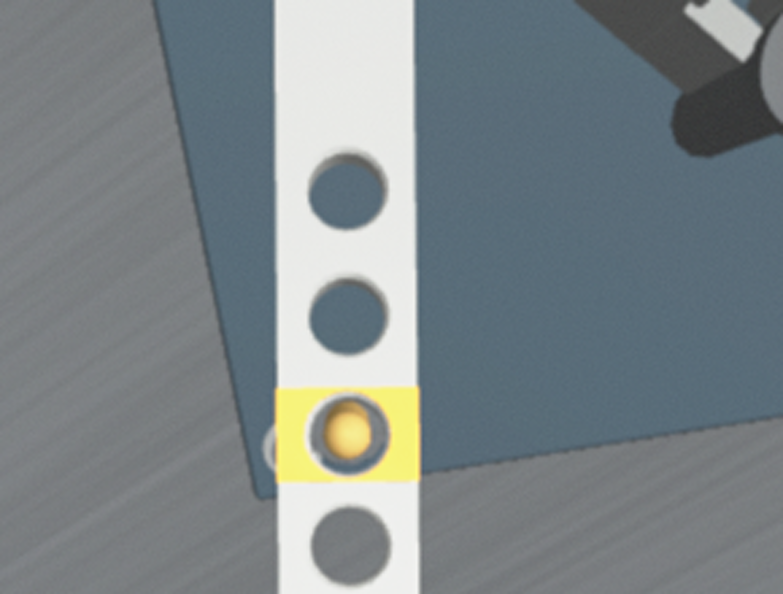

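Laterally the peg tip sits centred in the yellow hole. Now I lower partway along the arc and look again.

Emit:
{"method": "apply_moves", "body": {"targets": "0 0 0 0 0.15 0.35 1; 0 0 0 0 0.3 0.7 1; 0 0 0 0 0.45 1.1 1; 0 0 0 0 0.6 1.5 1; 0 0 0 0 0.7 1.8 1"}}

```text
time: 11.2
tool_pos: [642.4, -177.3, 79.1]
tcp_rot: [180.0, 0.0, 58.3]
ft_force: [5.0, -2.5, 5.0]
finger_gap: 17.7
```

```bash
python3 look.py w7.png yellow_hole peg_tip; python3 - <<'E'
from h import *
c=cam('wrist'); print(sense()['finger_gap'])
a=cv2.imread('pics/w7.png'); hsv=cv2.cvtColor(a,cv2.COLOR_BGR2HSV)
a=cv2.resize(a[60:240,160:360],None,fx=3,fy=3,interpolation=cv2.INTER_CUBIC);cv2.imwrite('pics/w7b.png',a)
print(w2px(c,[602,-153,54]))
E
```

```text
[ 642.20825658 -177.35448926   78.53471418] [1.79998601e+02 2.93438294e-02 5.82604416e+01] 11.25 [ 5.30358974 -3.89510119  4.95941367]
yellow_hole [([156.5, 255.1], 0.65, [602.1, -154.1, 58.0]), ([331.6, 43.1], 0.19, [628.5, -346.5, 58.0])]
peg_tip [([156.5, 259.7], 0.77, [604.1, -152.2, 54.0])]
17.914518466480843
[154.84300797 256.78618571]
```

View pics/w7b.png

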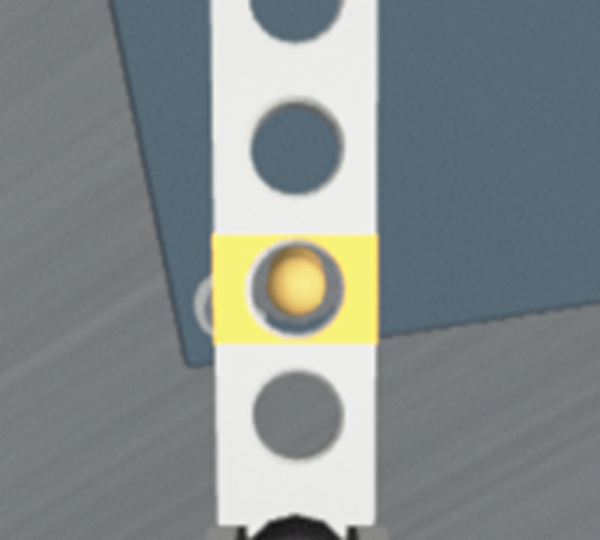

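Hole centre at px (259,156) and peg tip at (259,154), so they are aligned within about 1 mm. Lowering onto the peg, with a slightly shortened outward move.

Emit:
{"method": "apply_moves", "body": {"targets": "0 0 0 0 0.05 0.4 1; 0 0 0 0 0.1 0.8 1; 0 0 0 0 0.18 1.2 1; 0 0 0 0 0.28 1.7 1; 0 0 0 0 0.28 1.7 1"}}

```text
time: 11.85
tool_pos: [644.3, -178.6, 61.2]
tcp_rot: [-180.0, 0.0, 58.3]
ft_force: [4.6, -3.3, 3.7]
finger_gap: 17.9
```

Emit:
{"method": "apply_moves", "body": {"targets": "0 0 0 0 0.08 0.4 1; 0 0 0 0 0.15 0.8 1; 0 0 0 0 0.22 1.2 1; 0 0 0 0 0.28 1.6 1; 0 0 0 0 0.28 1.7 1"}}

```text
time: 12.35
tool_pos: [646.9, -180.0, 44.4]
tcp_rot: [-180.0, 0.0, 58.3]
ft_force: [4.5, -3.3, 3.8]
finger_gap: 17.9
```

```bash
python3 look.py w8.png yellow_hole peg_tip; python3 - <<'E'
from h import *
print(sense()['finger_gap'])
a=cv2.imread('pics/w8.png')
b=cv2.imread('pics/w8.png')[60:260,130:390]
cv2.imwrite('pics/w8b.png',cv2.resize(b,None,fx=3,fy=3,interpolation=cv2.INTER_CUBIC))
E
```

```text
[ 646.89581454 -179.95355786   44.4220006 ] [-1.79993200e+02  7.85894079e-03  5.82590353e+01] 12.4 [ 4.39606477 -3.11282387  3.07206806]
yellow_hole [([146.2, 255.8], 0.92, [598.1, -150.6, 58.0]), ([362.6, 18.6], 0.39, [631.3, -332.7, 58.0])]
peg_tip [([157.7, 257.1], 0.92, [603.4, -153.2, 54.0])]
17.91020551486272
```

View pics/w8b.png

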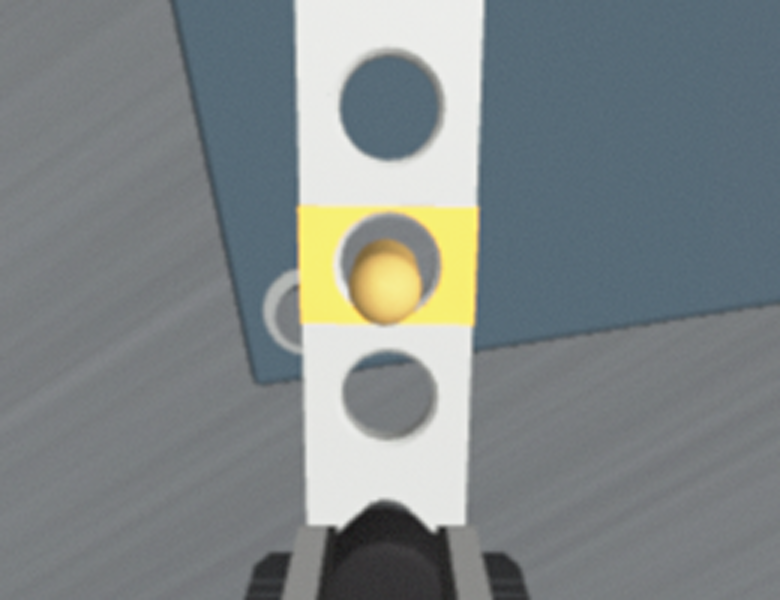

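The peg stands up through the yellow hole (nose at crop (388,285)). I press down gently to seat it.

Emit:
{"method": "apply_moves", "body": {"targets": "0 0 0 0 0 0.15 1; 0 0 0 0 0 0.3 1; 0 0 0 0 0 0.4 1; 0 0 0 0 0 0.5 1; 0 0 0 0 0 0.5 1"}}

```text
time: 13.0
tool_pos: [647.4, -180.1, 40.5]
tcp_rot: [179.9, -0.0, 58.3]
ft_force: [5.3, -3.2, 5.9]
finger_gap: 18.0
```

```bash
python3 -c "
from h import *
s=sense();print(s['tool_pos'],s['ft_force'],s['finger_gap'])
im=save('side','s9.png');b=im[130:240,210:320];cv2.imwrite('pics/s9b.png',cv2.resize(b,None,fx=5,fy=5,interpolation=cv2.INTER_CUBIC)[:,:,::-1])"
```

```text
[ 647.42658912 -180.11291104   40.45039125] [ 5.3164265  -3.15815314  5.90762184] 18.045809453224482
```

Emit:
{"method": "apply_moves", "body": {"targets": "0 0 0 0 0 0.15 1; 0 0 0 0 0 0.3 1; 0 0 0 0 0 0.4 1; 0 0 0 0 0 0.5 1; 0 0 0 0 0 0.5 1"}}

```text
time: 13.55
tool_pos: [648.0, -180.4, 36.5]
tcp_rot: [179.9, -0.0, 58.3]
ft_force: [2.4, -4.0, 9.8]
finger_gap: 18.0
```

```bash
python3 -c "
from h import *
s=sense();print(s['tool_pos'],s['ft_force'],s['finger_gap'])"
```

```text
[ 648.02328981 -180.37922603   36.47467034] [ 2.43262988 -3.99061903  9.78050041] 17.982865498148314
```

Emit:
{"method": "apply_moves", "body": {"targets": "0 0 0 0 0 0.15 1; 0 0 0 0 0 0.3 1; 0 0 0 0 0 0.3 1; 0 0 0 0 0 0.3 1; 0 0 0 0 0 0.3 1"}}

```text
time: 14.05
tool_pos: [648.5, -180.5, 34.1]
tcp_rot: [179.8, -0.0, 58.3]
ft_force: [4.5, -3.6, 12.1]
finger_gap: 18.0
```

Emit:
{"method": "apply_moves", "body": {"targets": "0 0 0 0 0 -0.4 1; 0 0 0 0 0 -0.5 3; 0 0 0 0 0 -0.5 4; 0 0 0 0 0 -0.5 4.5; 0 0 0 0 0 -0.5 4.5"}}

```text
time: 14.55
tool_pos: [645.9, -179.3, 35.9]
tcp_rot: [-179.9, 0.0, 58.3]
ft_force: [-0.6, -0.0, -0.8]
finger_gap: 45.1
```

Emit:
{"method": "apply_moves", "body": {"targets": "0 0 0 0 0 -4 4.5; 0 0 0 0 0 -8 4.5; 0 0 0 0 0 -12 4.5; 0 0 0 0 0 -16 4.5; 0 0 0 0 0 -16 4.5"}}

```text
time: 15.05
tool_pos: [650.2, -180.9, 205.5]
tcp_rot: [179.4, -0.1, 58.3]
ft_force: [0.7, 0.1, 1.8]
finger_gap: 45.1
```

```bash
python3 look.py w10.png yellow_hole peg_tip stay_knob jig_corner; python3 -c "
import cv2;a=cv2.imread('pics/w10.png');cv2.imwrite('pics/w10b.png',cv2.resize(a[:260],(800,406),interpolation=cv2.INTER_CUBIC))"
```

```text
[ 649.02408916 -180.43537244  201.79485704] [ 1.79600144e+02 -8.67123350e-02  5.82786191e+01] 15.1 [-0.4550234   0.04568287 -0.3603645 ]
jig_corner [([28.1, 345.4], 0.82, [571.2, -24.1, 10.0])]
stay_knob [([169.2, 257.2], 0.86, [634.0, -171.3, 95.0])]
yellow_hole [([122.6, 258.4], 0.86, [602.0, -150.1, 58.0]), ([224.5, 367.3], 0.7, [757.7, -105.7, 58.0])]
peg_tip [([124.9, 256.9], 0.91, [603.4, -152.7, 54.0])]
```

View pics/w10b.png

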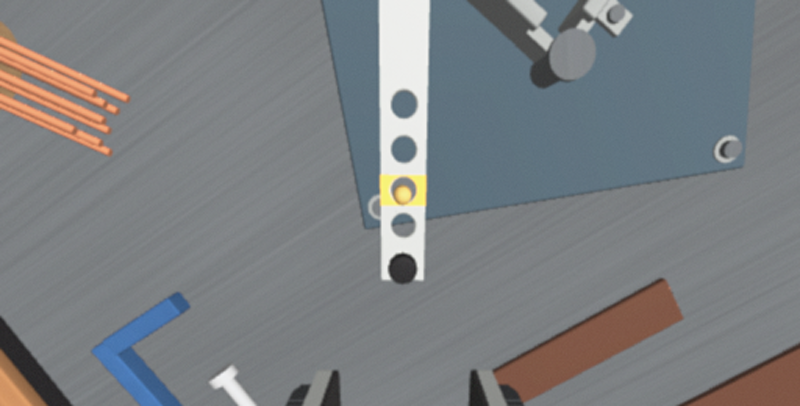

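Peg through the yellow hole; knob top at (403,268) on the 800 scale. I check seating by where the knob projects.

```bash
python3 - <<'E'
from g import *
peg=P(403,195,53); print('peg',peg)
for z in(58,62,70): print('knob',z,P(403,267,z),np.linalg.norm((P(403,267,z)-peg)[:2]))
for x,y in((404,104),(404,149),(404,190),(404,224)):
    q=P(x,y,36); print(q, np.linalg.norm((q-peg)[:2]))
print('stay width mm at z36 (yellow)',np.linalg.norm(P(380,190,36)-P(427,190,36)))
print('width at end', np.linalg.norm(P(381,278,36)-P(424,278,36)))
E
```

```text
peg [ 596.75080278 -149.15032522   53.        ]
knob 58 [ 634.45203066 -172.53930795   58.        ] 44.36695951895558
knob 62 [ 633.72519373 -172.07681107   62.        ] 43.50550930115311
knob 70 [ 632.27151987 -171.1518173    70.        ] 41.782615960274754
[ 551.23294587 -120.21305685   36.        ] 53.937378487581434
[ 573.64270302 -134.10360033   36.        ] 27.575137428327093
[ 595.17731241 -147.45168912   36.        ] 2.3154344183262383
[ 613.90598094 -159.06053355   36.        ] 19.811924862533424
stay width mm at z36 (yellow) 30.74606986632929
width at end 29.797213718270577
```

```bash
python3 look.py w11.png yellow_hole peg_tip stay_knob; python3 - <<'E'
from h import *
c=cam('wrist')
a=cv2.imread('pics/w11.png')
hsv=cv2.cvtColor(a,cv2.COLOR_BGR2HSV)
y=cv2.inRange(hsv,(24,90,150),(34,255,255)); k,l,st,ce=cv2.connectedComponentsWithStats(y)
for i in range(1,k):
    if st[i,4]>60: print('yellow',st[i],ce[i])
r=a[:,:,2]
w=cv2.inRange(hsv,(0,0,200),(180,30,255));k,l,st,ce=cv2.connectedComponentsWithStats(w)
for i in range(1,k):
    if st[i,4]>100: print('white',st[i],ce[i])
b=cv2.inRange(a,(0,0,0),(45,45,45));b[220:]=0;k,l,st,ce=cv2.connectedComponentsWithStats(b)
for i in range(1,k):
    if st[i,4]>100: print('black',st[i],ce[i])
pk=np.array([602.5,-152.5]);u=np.array([np.cos(np.radians(328.6)),np.sin(np.radians(328.6))])
for n,d,z in(('peg',0,54),('yel',0,36),('h3',24,36),('knob',50,62),('end',62,36)): print(n,w2px(c,[*(pk+d*u),z]).round(1))
E
```

```text
[ 645.74095869 -179.35154624  194.72972006] [-1.79776523e+02  4.68739258e-02  5.82696725e+01] 15.35 [ 0.37644682 -0.14531956 -0.44487728]
stay_knob [([180.4, 259.3], 0.82, [635.6, -171.7, 95.0])]
yellow_hole [([131.9, 255.3], 0.86, [600.8, -154.6, 58.0])]
peg_tip [([134.9, 255.7], 0.82, [603.7, -156.0, 54.0]), ([128.2, 258.8], 0.53, [599.9, -150.1, 54.0])]
yellow [245 119  12  20 139] [248.43884892 128.78417266]
yellow [262 120  12  20 141] [269.5106383  129.14893617]
white [ 244    0   33  119 3151] [259.60869565  52.60488734]
white [381   0  16  16 103] [387.59223301   6.74757282]
white [245 140  29  48 817] [258.56670747 160.19094247]
white [134 245  33  38 364] [150.56318681 262.21978022]
peg [131.1 258. ]
yel [129.7 258. ]
h3 [152.9 258.2]
knob [182.9 258.3]
end [187.5 258.4]
```

The stay is seated: the yellow band, bar end and knob all project to within 1–2.5 px of the level-seated prediction. Moving to the bracket now.

Emit:
{"method": "apply_moves", "body": {"targets": "0 0 0 2.6 -4.2 0 5; 0 0 0 5.3 -8.4 0 5; 0 0 0 8 -12.6 0 5; 0 0 0 10.7 -16.8 0 5; 0 0 0 13.4 -21 0 5"}}

```text
time: 16.0
tool_pos: [537.5, 46.1, 196.8]
tcp_rot: [-180.0, 0.0, 58.2]
ft_force: [2.5, 1.0, 1.4]
finger_gap: 49.8
```

Emit:
{"method": "apply_moves", "body": {"targets": "0 0 0 2.6 -4.2 0 5; 0 0 0 5.3 -8.4 0 5; 0 0 0 8 -12.6 0 5; 0 0 0 10.7 -16.8 0 5; 0 0 0 13.4 -21 0 5"}}

```text
time: 16.5
tool_pos: [429.4, 270.6, 197.1]
tcp_rot: [180.0, -0.0, 58.3]
ft_force: [0.8, 0.6, 0.2]
finger_gap: 50.0
```

Emit:
{"method": "apply_moves", "body": {"targets": "0 0 0.15 0 0 0 5; 0 0 0.3 0 0 0 5; 0 0 0.45 0 0 0 5; 0 0 0.6 0 0 0 5; 0 0 0.74 0 0 0 5"}}

```text
time: 17.0
tool_pos: [430.4, 269.0, 196.9]
tcp_rot: [180.0, 0.0, 15.5]
ft_force: [-0.0, -0.8, -0.2]
finger_gap: 50.3
```

Emit:
{"method": "apply_moves", "body": {"targets": "0 0 0.15 0 0 0 5; 0 0 0.28 0 0 0 5; 0 0 0.28 0 0 0 5; 0 0 0.28 0 0 0 5; 0 0 0.28 0 0 0 5"}}

```text
time: 17.5
tool_pos: [430.6, 269.0, 197.2]
tcp_rot: [180.0, 0.0, 0.0]
ft_force: [-0.5, -0.4, 0.2]
finger_gap: 49.8
```

```bash
python3 look.py w12.png bracket_heel bracket_leg1 bracket_leg2; python3 -c "
import cv2;a=cv2.imread('pics/w12.png');cv2.imwrite('pics/w12b.png',cv2.resize(a,(800,600),interpolation=cv2.INTER_CUBIC))"
```

```text
[430.60477503 269.01867329 197.20826828] [ 1.79997382e+02  8.79682027e-03 -3.38863848e-02] 17.55 [-0.28374307  0.01355664  0.18893553]
bracket_heel [([119.0, 182.4], 0.93, [350.2, 331.5, 20.0]), ([198.6, 252.0], 0.86, [424.7, 241.0, 20.0])]
bracket_leg1 [([153.4, 254.1], 0.98, [427.5, 294.2, 20.0]), ([78.4, 145.0], 0.6, [314.7, 372.3, 20.0]), ([202.0, 296.5], 0.58, [477.2, 236.8, 20.0])]
bracket_leg2 [([153.4, 254.1], 0.98, [427.5, 294.2, 20.0]), ([78.4, 145.0], 0.6, [314.7, 372.3, 20.0]), ([202.0, 296.5], 0.58, [477.2, 236.8, 20.0])]
```

View pics/w12b.png

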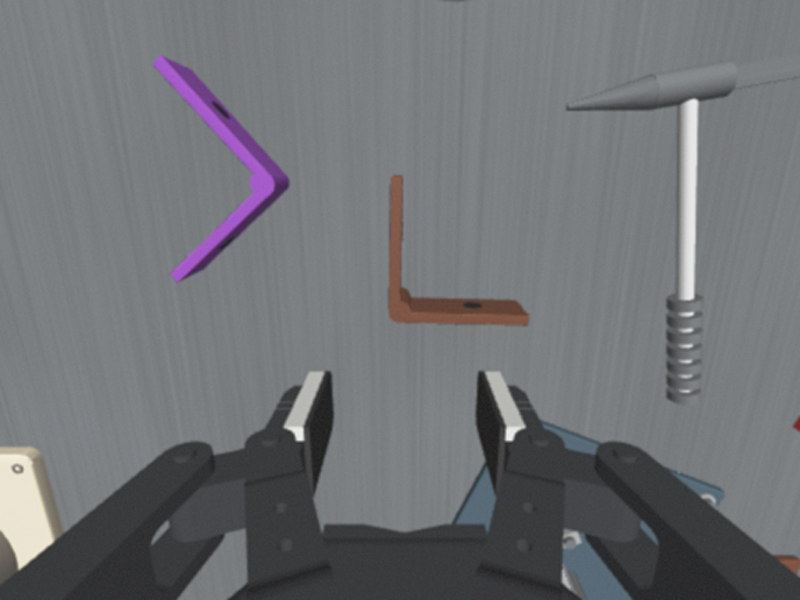

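The rust bracket is in the middle: heel at (390,322), leg1 up to (397,176), leg2 right to (528,320), on the 800 scale. The purple look-alike is at (270,180) and the hammer at (690,200).

```bash
python3 - <<'E'
from g import *
h=P(390,322,40); e1o,e1i=P(392,177,40),P(402,177,40); e2=P(528,325,40); h2=P(400,322,40)
print('heel',h,'leg1 end',e1o,e1i,ang(h,e1o),np.linalg.norm(e1o-h),'leg2',e2,ang(h2,e2),np.linalg.norm(e2-h))
print('mid leg1', P(396,270,40), P(391,270,40),P(402,270,40))
E
```

```text
heel [422.50550224 238.81994979  40.        ] leg1 end [425.01907171 337.89988387  40.        ] [431.46985863 337.87986243  40.        ] 88.5467689344266 99.1118124619482 leg2 [520.78590014 236.24022546  40.        ] 358.3935848067773 98.31424916428048
mid leg1 [427.08638674 276.58081881  40.        ] [423.65765322 276.5916913   40.        ] [431.20090101 276.56777171  40.        ]
```

Emit:
{"method": "apply_moves", "body": {"targets": "0 0 0.026 -0.3 -0.5 4.5 5; 0 0 0.026 -0.3 -0.5 9 5; 0 0 0.026 -0.3 -0.5 13.5 5; 0 0 0.026 -0.3 -0.5 17 5; 0 0 0.026 -0.3 -0.5 18.7 5", "force": 90}}

```text
time: 18.2
tool_pos: [425.0, 272.7, 6.3]
tcp_rot: [179.8, 0.3, -1.6]
ft_force: [0.7, 0.1, -0.5]
finger_gap: 49.8
```

Emit:
{"method": "apply_moves", "body": {"targets": "0 0 0 0 0 0 4; 0 0 0 0 0 0 2; 0 0 0 0 0 0 0; 0 0 0 0 0 0 0; 0 0 0 0 0 0 0"}}

```text
time: 18.7
tool_pos: [429.0, 274.8, 12.3]
tcp_rot: [-179.9, -0.2, -1.7]
ft_force: [-2.1, 0.1, 7.0]
finger_gap: 5.9
```

Emit:
{"method": "apply_moves", "body": {"targets": "0 0 0 0 0 0 0; 0 0 0 0 0 -1 0; 0 0 0 0 0 -3 0; 0 0 0 0 0 -7 0; 0 0 0 0 0 -11 0"}}

```text
time: 19.2
tool_pos: [426.5, 273.4, 121.0]
tcp_rot: [179.9, 0.1, -1.7]
ft_force: [0.3, 1.2, -4.0]
finger_gap: 6.7
```

```bash
python3 look.py w13.png bracket_heel bracket_leg1; python3 -c "
from h import *
print(sense()['finger_gap'])
import cv2;a=cv2.imread('pics/w13.png');cv2.imwrite('pics/w13b.png',cv2.resize(a[60:330],(800,422),interpolation=cv2.INTER_CUBIC))"
```

```text
[430.74641326 275.62175541 129.54229869] [-179.75779755   -0.4508351    -1.65581431] 19.25 [6.14638765 4.08195447 2.93795468]
bracket_heel [([133.0, 164.4], 0.93, [351.2, 329.8, 20.0]), ([312.1, 249.1], 0.78, [414.7, 148.3, 20.0])]
bracket_leg1 [([80.6, 108.0], 0.72, [311.6, 371.8, 20.0]), ([221.5, 257.8], 0.55, [426.7, 247.8, 20.0])]
6.3607158092225236
```

View pics/w13b.png

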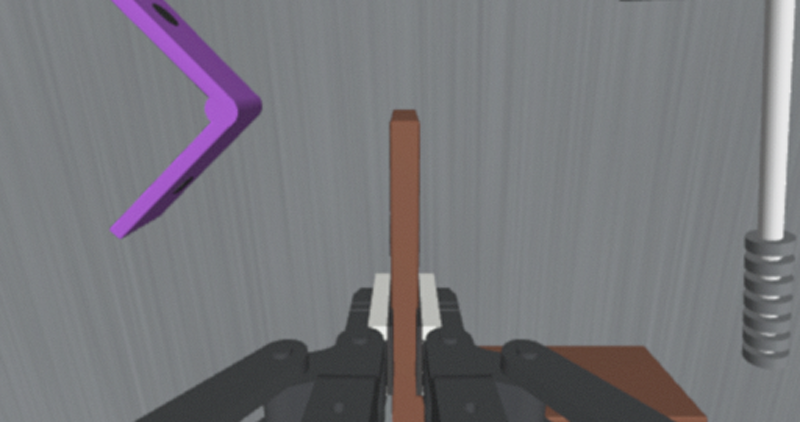

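The bracket is held level and square in the gripper (leg1 up the picture centre, leg2 to the right). That makes 12 pictures viewed, so I continue by numbers only: carrying it to the jig while turning it round.

Emit:
{"method": "apply_moves", "body": {"targets": "0 0 -0.1 1.2 4.4 0 0; 0 0 -0.25 2.5 9 0 0; 0 0 -0.4 3.8 14 0 0; 0 0 -0.55 5.1 19 0 0; 0 0 -0.69 6.4 23.5 0 0"}}

```text
time: 19.85
tool_pos: [477.7, 60.4, 118.5]
tcp_rot: [-179.9, 0.1, 34.4]
ft_force: [1.2, 0.6, -3.7]
finger_gap: 7.0
```

Emit:
{"method": "apply_moves", "body": {"targets": "0 0 -0.14 0 0 0 0; 0 0 -0.28 0 0 0 0; 0 0 -0.42 0 0 0 0; 0 0 -0.56 0 0 0 0; 0 0 -0.7 0 0 0 0"}}

```text
time: 20.35
tool_pos: [477.5, 61.8, 118.2]
tcp_rot: [-179.8, 0.1, 74.5]
ft_force: [-0.3, 0.1, -3.6]
finger_gap: 6.5
```

Emit:
{"method": "apply_moves", "body": {"targets": "0 0 -0.14 0 0 0 0; 0 0 -0.28 0 0 0 0; 0 0 -0.42 0 0 0 0; 0 0 -0.52 0 0 0 0; 0 0 -0.6 0 0 0 0"}}

```text
time: 20.85
tool_pos: [477.6, 61.9, 118.3]
tcp_rot: [-179.8, -0.1, 108.8]
ft_force: [0.9, 0.1, -3.6]
finger_gap: 6.3
```

```bash
python3 look.py w14.png jig_corner bracket_heel; python3 -c "
from h import *
print(sense()['finger_gap'],sense()['tcp_rot'],sense()['joint_pos'].round(1))
go((498.6,-17.5,60),112.6)"
```

```text
[477.5552563   61.92031849 118.28021019] [-1.79806294e+02 -5.12155576e-02  1.09010184e+02] 20.9 [-0.15496456 -0.19081103 -3.93082439]
jig_corner [([250.6, 142.7], 0.69, [570.8, -27.0, 10.0])]
bracket_heel [([313.3, 251.5], 0.73, [598.6, 94.3, 20.0])]
6.061871616413135 [-1.79847517e+02 -3.86202430e-02  1.08431431e+02] [   1.3   -6.   110.9   -0.    75.3 -107.1]
turn z -0.073 shift cm [-8.2  -0.53  5.87]
```

Emit:
{"method": "apply_moves", "body": {"targets": "0 0 -0.07 -3 -0.2 0 0; 0 0 -0.07 -6 -0.4 0 0; 0 0 -0.07 -8.2 -0.5 1.5 0; 0 0 -0.07 -8.2 -0.5 3 0; 0 0 -0.07 -8.2 -0.5 3.5 0"}}

```text
time: 21.5
tool_pos: [498.4, -17.2, 82.5]
tcp_rot: [-179.8, -0.1, 112.4]
ft_force: [-1.0, 0.6, -4.4]
finger_gap: 6.3
```

```bash
python3 look.py w15.png jig_corner; python3 - <<'E'
from h import *
c=cam('wrist'); T=tool(); print(sense()['tcp_rot'],sense()['time'])
for d in place_of('wrist','bracket_heel'):
    if d['confidence']>.3:
        p=px2w(c,d['at'],T[2,3]+10); print(d, p, (T[:3,:3].T@(p-T[:3,3])).round(1))
go((498.6,-17.5,22),112.6)
save('top','t15.png'); ct=cam('top')
for q,z in(('jig_corner',10),('bracket_heel',T[2,3]+10)): print(q,[(d['confidence'],px2w(ct,d['at'],z).round(1)) for d in place_of('top',q)])
E
```

```text
[498.21722341 -16.71540923  82.39199687] [-1.79766133e+02 -1.58685694e-01  1.12439780e+02] 21.55 [-1.75694131  0.20750417 -4.1351491 ]
jig_corner [([281.0, 214.1], 0.96, [578.2, -27.3, 10.0])]
[-1.79819110e+02 -1.25776295e-01  1.12497415e+02] 21.6
{'at': [311.9, 251.9], 'confidence': 0.92} [532.77418796  -7.82140598  93.47156824] [ -5.   34.7 -10.1]
turn z -0.001 shift cm [-0.07 -0.11  6.25]
jig_corner [(0.88, array([564.5, -23.3,  10. ])), (0.41, array([ 639.7, -193.6,   10. ]))]
bracket_heel [(0.68, array([353.1, 322.3,  93.5]))]
```

Emit:
{"method": "apply_moves", "body": {"targets": "0 0 0 0 0 1.5 0; 0 0 0 0 0 3 0; 0 0 0 0 0 4.5 0; 0 0 0 0 0 5.4 0; 0 0 0 0 0 6 0"}}

```text
time: 22.3
tool_pos: [500.4, -17.0, 25.0]
tcp_rot: [-180.0, -0.0, 112.6]
ft_force: [-0.5, -0.1, -5.0]
finger_gap: 6.0
```

Emit:
{"method": "apply_moves", "body": {"targets": "0 0 0 0 0 0 0; 0 0 0 0 0 0 0; 0 0 0 0 0 0 0; 0 0 0 0 0 0 0; 0 0 0 0 0 0 0"}}

```text
time: 22.8
tool_pos: [500.8, -17.4, 25.8]
tcp_rot: [180.0, 0.0, 112.5]
ft_force: [-0.1, 0.0, -4.5]
finger_gap: 6.2
```

Emit:
{"method": "apply_moves", "body": {"targets": "0 0 0 0 0 0.1 0; 0 0 0 0 0 0.2 0; 0 0 0 0 0 0.3 0; 0 0 0 0 0 0.4 0; 0 0 0 0 0 0.4 0"}}

```text
time: 23.3
tool_pos: [500.5, -17.3, 22.3]
tcp_rot: [-180.0, -0.0, 112.5]
ft_force: [-7.0, 1.1, 8.4]
finger_gap: 6.5
```

Emit:
{"method": "apply_moves", "body": {"targets": "0 0 0 0 0 -0.15 0; 0 0 0 0 0 -0.15 1.4; 0 0 0 0 0 -0.15 2.0; 0 0 0 0 0 -0.15 2.5; 0 0 0 0 0 -0.15 2.5"}}

```text
time: 23.8
tool_pos: [500.6, -17.3, 22.9]
tcp_rot: [180.0, 0.0, 112.5]
ft_force: [1.1, -0.2, -0.9]
finger_gap: 25.0
```

Emit:
{"method": "apply_moves", "body": {"targets": "0 0 0 0 0 -1 2.5; 0 0 0 0 0 -3 2.5; 0 0 0 0 0 -6 2.5; 0 0 0 0 0 -9 1; 0 0 0 0 0 -11 0"}}

```text
time: 24.3
tool_pos: [501.5, -17.4, 136.1]
tcp_rot: [179.8, 0.1, 112.5]
ft_force: [0.1, -0.6, 0.6]
finger_gap: 0.2
```

```bash
cat > b.py <<'E'
from h import *
c=cam('wrist'); s=sense(); im=save('wrist','b%d.png'%int(s['time']*100)); T=tool(); print(s['time'],s['tool_pos'],s['tcp_rot'],s['ft_force'])
for q,z in(('bracket_heel',30),('bracket_leg1',30),('jig_corner',10)):
    print(q,[(round(d['confidence'],2),np.round(d['at'],1),px2w(c,d['at'],z).round(1)) for d in place_of('wrist',q)])
cor=np.array([574,-25.5]); 
save('side','bs%d.png'%int(s['time']*100)); ct=cam('side')
for q,z in(('bracket_heel',30),('jig_corner',10)): print('side',q,[(round(d['confidence'],2),np.round(d['at'],1),px2w(ct,d['at'],z).round(1)) for d in place_of('side',q)])
# brown mask top-edge analysis
hsv=cv2.cvtColor(cv2.cvtColor(im,cv2.COLOR_RGB2BGR),cv2.COLOR_BGR2HSV)
m=((hsv[:,:,0]<14)&(hsv[:,:,1]>90)&(hsv[:,:,2]>40)).astype(np.uint8)
k,l,st,ce=cv2.connectedComponentsWithStats(m)
for i in range(1,k):
    if st[i,4]>200: print('brown',st[i].tolist(),ce[i].round(1))
E
python3 b.py
```

```text
24.3 [501.54131258 -17.4053266  136.12364462] [1.79838395e+02 9.35643310e-02 1.12544707e+02] [ 0.06237291 -0.63309549  0.58770031]
bracket_heel [(0.69, array([276.7,  30.3]), array([ 671.6, -196. ,   30. ])), (0.31, array([244.8,  70.5]), array([ 620.8, -165.8,   30. ]))]
bracket_leg1 [(0.68, array([244.7,  70.5]), array([ 620.6, -165.8,   30. ])), (0.6, array([225.8, 313.7]), array([513.1,  42.1,  30. ]))]
jig_corner [(0.71, array([245. , 228.2]), array([573.1, -23.5,  10. ]))]
side bracket_heel [(0.79, array([202.1, 269.5]), array([520.9,  -5.4,  30. ])), (0.69, array([368.1, 241.8]), array([393.4, 545.3,  30. ])), (0.67, array([299.3, 286.8]), array([353.5, 332.2,  30. ]))]
side jig_corner [(0.73, array([195.3, 255.7]), array([583.1, -41.3,  10. ]))]
brown [255, 120, 114, 118, 2987] [295.9 210.4]
brown [41, 335, 27, 21, 271] [ 51.5 343.5]
```

Emit:
{"method": "apply_moves", "body": {"targets": "0 0 0 2.4 0.9 0 0; 0 0 0 2.4 0.9 3 0; 0 0 0 2.4 0.9 6 0; 0 0 0 2.4 0.9 9 0; 0 0 0 2.4 0.9 10.9 0"}}

```text
time: 25.15
tool_pos: [496.8, 8.6, 20.0]
tcp_rot: [-179.7, -0.1, 112.6]
ft_force: [-0.3, 0.1, 0.0]
finger_gap: -0.3
```

Emit:
{"method": "apply_moves", "body": {"targets": "0 0 0 0 0 0 0; 0 0 0 -0.3 0.3 0 0; 0 0 0 -0.6 0.6 0 0; 0 0 0 -0.8 0.8 0 0; 0 0 0 -1 1 0 0"}}

```text
time: 25.65
tool_pos: [513.2, 2.8, 24.7]
tcp_rot: [180.0, 0.0, 112.5]
ft_force: [-3.3, -0.3, 1.9]
finger_gap: 0.3
```

Emit:
{"method": "apply_moves", "body": {"targets": "0 0 0 -0.3 0.3 0 0; 0 0 0 -0.6 0.6 0 0; 0 0 0 -0.9 0.9 0 0; 0 0 0 -1.2 1.2 0 0; 0 0 0 -1.5 1.5 0 0"}}

```text
time: 26.15
tool_pos: [532.4, -5.1, 24.0]
tcp_rot: [-180.0, -0.0, 112.5]
ft_force: [-4.0, 2.6, 3.1]
finger_gap: -0.1
```

```bash
python3 b.py; python3 -c "
from h import *
go((548,-12,27),112.6)"
```

```text
26.15 [532.44326675  -5.12756629  23.97791016] [-1.79987379e+02 -2.16539111e-02  1.12547094e+02] [-4.02316327  2.62995177  3.12539923]
bracket_heel [(0.84, array([289.8, 220.8]), array([562.5, -16.8,  30. ]))]
bracket_leg1 [(0.76, array([196.2, 215.1]), array([512.3, -38.4,  30. ])), (0.76, array([281.6, 319.8]), array([536.7,  31.9,  30. ]))]
jig_corner [(0.76, array([279.7, 204.2]), array([573.9, -26.5,  10. ]))]
side bracket_heel [(0.84, array([302.2, 288.2]), array([347.4, 339.3,  30. ])), (0.72, array([197.8, 261.3]), array([553.4, -15.4,  30. ]))]
side jig_corner []
brown [184, 106, 50, 178, 4778] [210.6 186.1]
brown [288, 251, 135, 55, 3727] [364.9 275.7]
turn z -0.001 shift cm [-1.21  1.17 -0.31]
```

Emit:
{"method": "apply_moves", "body": {"targets": "0 0 0 -0.2 0.2 0 0; 0 0 0 -0.4 0.4 0 0; 0 0 0 -0.6 0.6 0 0; 0 0 0 -0.8 0.8 0 0; 0 0 0 -0.9 0.9 0 0"}}

```text
time: 27.0
tool_pos: [541.7, -9.2, 23.4]
tcp_rot: [-179.7, -0.2, 112.5]
ft_force: [-19.6, 6.5, 17.3]
finger_gap: -0.3
```

Emit:
{"method": "apply_moves", "body": {"targets": "0 0 0 -0.1 0.1 0 0; 0 0 0 -0.2 0.2 0 0; 0 0 0 -0.3 0.3 0 0; 0 0 0 -0.35 0.35 0 0; 0 0 0 -0.35 0.35 0 0"}}

```text
time: 27.5
tool_pos: [542.0, -9.4, 23.1]
tcp_rot: [-179.3, -0.5, 112.6]
ft_force: [-39.1, 13.0, 33.8]
finger_gap: -0.0
```

Emit:
{"method": "apply_moves", "body": {"targets": "0 0 0 0.4 -0.4 0 0; 0 0 0 0.9 -0.9 0 0; 0 0 0 1.2 -1.2 0 0; 0 0 0 1.2 -1.2 -3 0; 0 0 0 1.2 -1.2 -7 0"}}

```text
time: 28.0
tool_pos: [530.8, -5.4, 92.1]
tcp_rot: [-179.8, -0.1, 112.5]
ft_force: [0.8, 0.2, 0.6]
finger_gap: -0.2
```

Emit:
{"method": "apply_moves", "body": {"targets": "0 0 0 0 0 -4 0; 0 0 0 0 0 -8 0; 0 0 0 0 0 -8 0; 0 0 0 0 0 -8 0; 0 0 0 0 0 -8 0"}}

```text
time: 28.5
tool_pos: [532.4, -5.5, 172.6]
tcp_rot: [-179.9, -0.0, 112.5]
ft_force: [0.4, 0.4, -0.8]
finger_gap: 0.0
```

```bash
python3 b.py; python3 - <<'E'
from h import *
c=cam('wrist'); im=snapshot('wrist'); cv2.imwrite('pics/home1.png',im[:,:,::-1])
# expected projection of home bracket top outline (z=50), fence inner tops (56.5)
cor=np.array([574,-25.5]); a=lambda t:np.array([np.cos(np.radians(t)),np.sin(np.radians(t))])
for n,p,z in (('heel top',cor,50),('inner corner top',cor+11.3*a(157.5),50),('leg1 end out',cor+100*a(202.5),50),('leg2 end out',cor+100*a(112.5),50)):
    print(n,w2px(c,[*p,z]).round(1))
hsv=cv2.cvtColor(im,cv2.COLOR_RGB2HSV)
m=((hsv[:,:,0]<14)&(hsv[:,:,1]>90)&(hsv[:,:,2]>40)).astype(np.uint8)
k,l,st,ce=cv2.connectedComponentsWithStats(m)
for i in range(1,k):
    if st[i,4]>400:
        ct=cv2.findContours((l==i).astype(np.uint8),cv2.RETR_EXTERNAL,cv2.CHAIN_APPROX_NONE)[0][0]
        print(cv2.approxPolyDP(ct,2.5,True)[:,0].tolist())
        print('gray rgb near', )
E
```

```text
28.5 [532.36229739  -5.50481647 172.64613405] [-1.79932893e+02 -3.10924616e-02  1.12534707e+02] [ 0.35136602  0.36483921 -0.77186234]
bracket_heel [(0.85, array([209.5, 234.6]), array([570.2, -18.6,  30. ]))]
bracket_leg1 [(0.82, array([159.9, 234.6]), array([520.7, -37.6,  30. ])), (0.77, array([206.8, 281. ]), array([548.6,  25.7,  30. ]))]
jig_corner [(0.84, array([204.8, 228.6]), array([574.9, -25.7,  10. ])), (0.18, array([160.2, 235.4]), array([524.6, -36.9,  10. ]))]
side bracket_heel [(0.79, array([302.6, 285.3]), array([354.1, 343.2,  30. ])), (0.62, array([194.9, 257.8]), array([569.4, -24.8,  30. ])), (0.38, array([266.1, 196.3]), array([624.2, 319.4,  30. ]))]
side jig_corner [(0.77, array([196.9, 255.1]), array([582.1, -32.9,  10. ])), (0.63, array([168.5, 261.4]), array([ 616.4, -187.7,   10. ]))]
brown [227, 114, 104, 104, 2439] [262.6 190.7]
brown [55, 294, 64, 35, 1311] [ 82.1 311.8]
brown [0, 347, 36, 37, 689] [ 11.4 363. ]
heel top [216.9 225.2]
inner corner top [209.3 233. ]
leg1 end out [112.3 221.3]
leg2 end out [216.8 325.6]
[[227, 114], [231, 213], [234, 216], [330, 214], [321, 199], [248, 200], [240, 193], [236, 114]]
gray rgb near
[[55, 317], [91, 328], [119, 311], [63, 293]]
gray rgb near
[[0, 383], [5, 383], [14, 372], [36, 357], [0, 347]]
gray rgb near
```

```bash
python3 - <<'E'
import cv2
a=cv2.imread('pics/home1.png')[:,:,::-1]
for r in(120,150,185): print('row',r,[(c,a[r,c].tolist()) for c in range(208,242,1)])
for k in(270,310): print('col',k,[(r,a[r,k].tolist()) for r in range(196,238,1)])
E
```

```text
row 120 [(208, [235, 235, 232]), (209, [234, 235, 232]), (210, [234, 234, 232]), (211, [235, 235, 233]), (212, [232, 233, 230]), (213, [205, 205, 202]), (214, [169, 171, 168]), (215, [180, 183, 180]), (216, [186, 187, 186]), (217, [186, 189, 187]), (218, [187, 189, 187]), (219, [187, 189, 186]), (220, [187, 191, 188]), (221, [188, 192, 189]), (222, [191, 195, 191]), (223, [187, 191, 187]), (224, [175, 178, 176]), (225, [133, 136, 134]), (226, [107, 96, 92]), (227, [124, 88, 72]), (228, [134, 91, 74]), (229, [135, 94, 76]), (230, [135, 93, 77]), (231, [135, 93, 74]), (232, [135, 94, 76]), (233, [138, 95, 78]), (234, [131, 90, 74]), (235, [98, 68, 53]), (236, [86, 60, 47]), (237, [88, 73, 69]), (238, [97, 103, 110]), (239, [103, 119, 131]), (240, [100, 120, 132]), (241, [101, 120, 132])]
row 150 [(208, [100, 119, 131]), (209, [96, 115, 127]), (210, [100, 119, 131]), (211, [99, 120, 131]), (212, [98, 118, 130]), (213, [101, 118, 129]), (214, [124, 131, 134]), (215, [166, 169, 167]), (216, [182, 185, 183]), (217, [182, 186, 182]), (218, [183, 185, 183]), (219, [185, 188, 186]), (220, [18
[... 2509 characters left out ...]
 40]), (208, [63, 45, 39]), (209, [84, 60, 49]), (210, [125, 87, 72]), (211, [140, 98, 80]), (212, [140, 97, 79]), (213, [138, 96, 78]), (214, [136, 94, 76]), (215, [137, 95, 78]), (216, [128, 94, 79]), (217, [98, 89, 86]), (218, [87, 88, 87]), (219, [110, 112, 112]), (220, [157, 160, 156]), (221, [188, 191, 187]), (222, [191, 193, 190]), (223, [191, 193, 189]), (224, [191, 194, 191]), (225, [191, 195, 191]), (226, [190, 193, 191]), (227, [183, 186, 183]), (228, [152, 160, 161]), (229, [114, 130, 139]), (230, [101, 121, 133]), (231, [102, 120, 133]), (232, [101, 121, 133]), (233, [103, 122, 134]), (234, [102, 121, 133]), (235, [106, 123, 136]), (236, [102, 121, 133]), (237, [103, 122, 133])]
```

Leg2 is flush on the fixed fence. The hinged fence sits about 0.035 rad narrow within the stay's play, so the heel is about 3.5 mm short along the fixed fence. I'll push leg1's inner face against the hinged fence to take up that play.

Emit:
{"method": "apply_moves", "body": {"targets": "0 0 0 0 -1.9 3 0; 0 0 0 0 -1.9 6.5 0; 0 0 0 0 -1.9 10 0; 0 0 0 0 -1.9 13 0; 0 0 0 0 -1.9 14.6 0"}}

```text
time: 29.4
tool_pos: [513.2, -12.5, 24.7]
tcp_rot: [-179.8, -0.1, 112.5]
ft_force: [0.1, -0.7, -0.7]
finger_gap: 0.1
```

Emit:
{"method": "apply_moves", "body": {"targets": "0 0 0 0 0 0 0; 0 0 0 -0.3 0 0 0; 0 0 0 -0.5 0 0 0; 0 0 0 -0.7 0 0 0; 0 0 0 -0.8 0 0 0"}}

```text
time: 29.9
tool_pos: [519.5, -19.6, 29.4]
tcp_rot: [179.9, -0.0, 112.5]
ft_force: [-3.0, 8.7, 7.6]
finger_gap: -0.3
```

Emit:
{"method": "apply_moves", "body": {"targets": "0 0 0 -0.1 0 0 0; 0 0 0 -0.2 0 0 0; 0 0 0 -0.3 0 0 0; 0 0 0 -0.3 0 0 0; 0 0 0 -0.3 0 0 0"}}

```text
time: 30.4
tool_pos: [520.3, -21.5, 29.6]
tcp_rot: [179.9, -0.1, 112.6]
ft_force: [-5.0, 9.4, 9.9]
finger_gap: -0.1
```

Emit:
{"method": "apply_moves", "body": {"targets": "0 0 0 -0.1 0 0 0; 0 0 0 -0.15 0 0 0; 0 0 0 -0.15 0 0 0; 0 0 0 -0.15 0 0 0; 0 0 0 -0.15 0 0 0"}}

```text
time: 30.9
tool_pos: [520.6, -22.2, 29.6]
tcp_rot: [179.9, -0.2, 112.6]
ft_force: [-7.0, 12.8, 12.9]
finger_gap: -0.0
```

Emit:
{"method": "apply_moves", "body": {"targets": "0 0 0 0.6 0 0 0; 0 0 0 1.2 0 0 0; 0 0 0 1.2 0.8 -4 0; 0 0 0 1.2 1.4 -9 0; 0 0 0 1.2 1.9 -14.6 0"}}

```text
time: 31.4
tool_pos: [532.0, -6.0, 168.4]
tcp_rot: [-179.9, -0.0, 112.5]
ft_force: [1.7, 0.1, 1.1]
finger_gap: 0.1
```

Emit:
{"method": "apply_moves", "body": {"targets": "0 0 0 0 0 0 0; 0 0 0 0 0 0 0; 0 0 0 0 0 0 0; 0 0 0 0 0 0 0; 0 0 0 0 0 0 0"}}

```text
time: 31.9
tool_pos: [531.5, -6.1, 165.5]
tcp_rot: [-179.9, -0.1, 112.5]
ft_force: [-0.2, 0.9, -0.5]
finger_gap: 0.3
```

```bash
cat > edge.py <<'E'
from h import *
c=cam('wrist'); im=snapshot('wrist'); cv2.imwrite('pics/e%d.png'%int(100*sense()['time']),im[:,:,::-1]); s=sense(); print(s['tool_pos'],s['tcp_rot'],s['time'])
f=im.astype(float); sat=f[:,:,0]-f[:,:,2]   # brown
def edges(line_s,line_g):
    # brown run, then grey(>155) edge nearest to it outwards (line ordered brown->fence)
    b=np.where(line_s>25)[0]; return b
L1=[];L2=[]
for r in range(118,192,12):
    b=np.where(sat[r,205:260]>25)[0]+205; x=b.min(); g=[k for k in range(x,x-12,-1) if f[r,k].mean()>155]; L1.append((r,x,g[0] if g else None))
for k in range(256,322,12):
    b=np.where(sat[195:230,k]>12)[0]+195; y=b.max(); g=[r for r in range(y,y+12) if f[r,k].mean()>150]; L2.append((k,y,g[0] if g else None))
print('leg1',L1);print('leg2',L2)
W=lambda r,k,z: px2w(c,[r,k],z)[:2]
u=lambda a,b: np.degrees(np.arctan2(*(b-a)[::-1]))%360
fit=lambda pts: pts[0:0] 
B1=np.array([W(r,x-.5,50) for r,x,g in L1]);F1=np.array([W(r,g+.5,56.5) for r,x,g in L1])
B2=np.array([W(y+.5,k,50) for k,y,g in L2]);F2=np.array([W(g-.5,k,56.5) for k,y,g in L2])
def line(P):
    v=cv2.fitLine(P.astype(np.float32),cv2.DIST_L2,0,.01,.01).ravel(); return v[:2],v[2:]
def X(a,b): t=np.linalg.solve(np.c_[a[0],-b[0]],b[1]-a[1]); return a[1]+t[0]*a[0]
l=[line(p) for p in(B1,F1,B2,F2)]
print('angles mod180',[round(np.degrees(np.arctan2(v[1],v[0]))%180,2) for v,_ in l])
h,k=X(l[0],l[2]),X(l[1],l[3]); print('heel',h,'fence corner',k,'diff',h-k)
E
python3 edge.py; python3 look.py w20.png yellow_hole peg_tip bracket_heel jig_corner
```

```text
[531.66483012  -6.13582343 165.82480535] [-1.79873709e+02 -6.35758182e-02  1.12535797e+02] 31.95
leg1 [(118, np.int64(224), 219), (130, np.int64(225), 220), (142, np.int64(225), 220), (154, np.int64(226), 221), (166, np.int64(226), 221), (178, np.int64(227), 222), (190, np.int64(227), 222)]
leg2 [(256, np.int64(221), 225), (268, np.int64(221), 225), (280, np.int64(221), 225), (292, np.int64(221), 225), (304, np.int64(221), 225), (316, np.int64(221), 225)]
angles mod180 [np.float32(22.88), np.float32(22.64), np.float32(112.43), np.float32(112.43)]
heel [573.05634  -22.214485] fence corner [574.5882   -24.876333] diff [-1.5318604  2.661848 ]
[531.9003631   -6.13240258 166.14031653] [-1.79904170e+02 -5.09199219e-02  1.12536012e+02] 32.0 [ 1.00771424  0.775159   -0.10866889]
jig_corner [([206.7, 224.4], 0.59, [575.4, -30.1, 10.0])]
yellow_hole [([196.0, 100.2], 0.75, [591.2, -139.8, 58.0]), ([206.8, 281.1], 0.2, [537.5, 17.7, 58.0])]
peg_tip [([201.5, 82.4], 0.76, [604.9, -155.7, 54.0])]
bracket_heel [([212.2, 231.6], 0.9, [574.6, -20.9, 20.0]), ([200.2, 84.7], 0.27, [621.4, -169.7, 20.0])]
```

```bash
ls pics | grep ^e; python3 - <<'E'
import cv2,glob
a=cv2.imread(sorted(glob.glob('pics/e3*.png'))[-1])[:,:,::-1]
for r in(90,105,120,150,185,200): print('row',r,[(c,a[r,c].tolist()) for c in range(217,230,1)])
for k in(260,310): print('col',k,[(r,a[r,k].tolist()) for r in range(218,228,1)])
E
```

```text
e3195.png
row 90 [(217, [193, 197, 194]), (218, [178, 181, 178]), (219, [142, 144, 141]), (220, [123, 125, 123]), (221, [123, 124, 123]), (222, [121, 124, 123]), (223, [122, 124, 122]), (224, [119, 124, 123]), (225, [110, 121, 130]), (226, [104, 121, 134]), (227, [101, 118, 132]), (228, [102, 121, 132]), (229, [103, 122, 133])]
row 105 [(217, [193, 196, 194]), (218, [190, 193, 192]), (219, [177, 181, 179]), (220, [135, 136, 135]), (221, [121, 123, 121]), (222, [123, 126, 124]), (223, [123, 124, 123]), (224, [121, 124, 122]), (225, [116, 125, 128]), (226, [104, 121, 132]), (227, [100, 121, 134]), (228, [101, 120, 133]), (229, [100, 119, 132])]
row 120 [(217, [190, 192, 190]), (218, [192, 194, 192]), (219, [182, 184, 183]), (220, [153, 157, 155]), (221, [128, 131, 129]), (222, [117, 121, 120]), (223, [109, 106, 103]), (224, [117, 90, 77]), (225, [129, 88, 71]), (226, [133, 91, 75]), (227, [133, 91, 75]), (228, [135, 92, 76]), (229, [135, 92, 76])]
row 150 [(217, [186, 190, 188]), (218, [188, 191, 188]), (219, [188, 190, 188]), (220, [185, 189, 187]), (221, [170, 171, 170]), (222, [136,
[... 569 characters left out ...]
20, [184, 187, 185]), (221, [186, 191, 188]), (222, [183, 187, 183]), (223, [171, 173, 172]), (224, [139, 141, 138]), (225, [124, 127, 125]), (226, [116, 118, 118]), (227, [102, 94, 91]), (228, [122, 86, 73]), (229, [130, 88, 70])]
col 260 [(218, [134, 92, 73]), (219, [133, 91, 73]), (220, [129, 89, 73]), (221, [111, 85, 74]), (222, [87, 83, 81]), (223, [97, 99, 98]), (224, [140, 143, 141]), (225, [173, 176, 173]), (226, [184, 186, 184]), (227, [186, 189, 187])]
col 310 [(218, [137, 94, 76]), (219, [138, 97, 78]), (220, [129, 93, 79]), (221, [98, 88, 83]), (222, [83, 85, 83]), (223, [98, 98, 99]), (224, [142, 144, 142]), (225, [181, 183, 181]), (226, [191, 194, 189]), (227, [193, 196, 193])]
```

```bash
python3 - <<'E'
from h import *
m=camera_model('wrist')
def C(p,e):
    T=np.eye(4);T[:3,:3]=R.from_euler('xyz',e,degrees=True).as_matrix();T[:3,3]=p
    return m,T@np.array(m['T_tool_cam'])
A=C([532.36,-5.50,172.65],[179.93,-.03,112.535]);B=C([531.66,-6.13,165.82],[-179.87,-.06,112.536])
xt=np.array([np.cos(np.radians(112.53)),np.sin(np.radians(112.53))]);yt=np.array([xt[1],-xt[0]]);o=np.array([574.5,-25.5])
f=lambda c,r,k,z:(lambda q:(round(float(q@xt),1),round(float(q@yt),1)))(px2w(c,[r,k],z)[:2]-o)
for n,c,rows in(('before',A,[(120,225,226.1),(150,224.9,227.3),(185,224.9,228.6)]),('after',B,[(120,220.3,223.4),(150,221.9,224.7),(185,222.9,226.5),(200,223.7,227.2)])):
    for r,g,b in rows: print(n,'fence',f(c,r,g,56.5),'leg1 outer',f(c,r,b,50))
print('foot of face', f(B,90,224.9,10),f(B,90,219.1,56.5),f(B,105,225.2,10),f(B,105,219.9,56.5))
print('leg2 before',f(A,216.9,290,50),f(A,219.6,290,56.5),'after',f(B,221.2,290,50),f(B,223.9,290,56.5))
E
```

```text
before fence (4.1, -94.1) leg1 outer (4.4, -93.8)
before fence (3.1, -67.9) leg1 outer (4.6, -66.9)
before fence (1.9, -35.1) leg1 outer (4.7, -33.4)
after fence (0.6, -95.6) leg1 outer (2.5, -95.4)
after fence (1.0, -70.1) leg1 outer (2.7, -69.2)
after fence (0.7, -38.3) leg1 outer (3.2, -36.5)
after fence (0.9, -23.9) leg1 outer (3.4, -21.8)
foot of face (0.3, -122.2) (0.6, -119.7) (0.1, -108.2) (0.8, -107.8)
leg2 before (64.7, -0.4) (64.0, -0.2) after (63.8, 0.0) (63.1, 0.1)
```

The bracket is 2–2.5 mm off the hinged fence, which is now square. I nudge it the rest of the way, gently.

Emit:
{"method": "apply_moves", "body": {"targets": "0 0 0 0 0 4 0; 0 0 0 0 0 8 0; 0 0 0 0 0 11 0; 0 0 0 0 0 13.5 0; 0 0 0 0 0 14.4 0"}}

```text
time: 32.7
tool_pos: [530.1, -5.9, 20.1]
tcp_rot: [-179.8, -0.1, 112.5]
ft_force: [-0.6, -0.7, -0.1]
finger_gap: 0.1
```

Emit:
{"method": "apply_moves", "body": {"targets": "0 0 0 0 0 0 0; 0 0 0 -0.4 0 0 0; 0 0 0 -0.7 0 0 0; 0 0 0 -0.9 0 0 0; 0 0 0 -1.0 0 0 0"}}

```text
time: 33.2
tool_pos: [537.6, -14.9, 24.9]
tcp_rot: [179.9, -0.0, 112.5]
ft_force: [-3.8, 8.1, 7.8]
finger_gap: -0.4
```

Emit:
{"method": "apply_moves", "body": {"targets": "0 0 0 -0.05 0 0 0; 0 0 0 -0.1 0 0 0; 0 0 0 -0.15 0 0 0; 0 0 0 -0.15 0 0 0; 0 0 0 -0.15 0 0 0"}}

```text
time: 33.7
tool_pos: [537.7, -15.0, 24.9]
tcp_rot: [179.9, -0.1, 112.6]
ft_force: [-5.0, 11.6, 10.2]
finger_gap: -0.1
```

Emit:
{"method": "apply_moves", "body": {"targets": "0 0 0 -0.05 0 0 0; 0 0 0 -0.1 0 0 0; 0 0 0 -0.15 0 0 0; 0 0 0 -0.2 0 0 0; 0 0 0 -0.2 0 0 0"}}

```text
time: 34.2
tool_pos: [537.7, -15.2, 24.9]
tcp_rot: [179.9, -0.3, 112.6]
ft_force: [-9.4, 19.7, 15.7]
finger_gap: -0.1
```

```bash
python3 edge.py 2>&1 | tail -3; python3 - <<'E'
import cv2,glob,os
f=max(glob.glob('pics/e*.png'),key=os.path.getmtime);a=cv2.imread(f)[:,:,::-1];print(f)
for r in(60,80,100,140): print('row',r,[(c,a[r,c].tolist()) for c in range(180,235,2)])
E
```

```text
return umr_maximum(a, axis, None, out, keepdims, initial, where)
ValueError: zero-size array to reduction operation maximum which has no identity
pics/e3425.png
row 60 [(180, [185, 189, 187]), (182, [187, 190, 188]), (184, [190, 192, 191]), (186, [190, 192, 189]), (188, [190, 193, 190]), (190, [191, 195, 193]), (192, [195, 197, 195]), (194, [190, 193, 190]), (196, [179, 182, 180]), (198, [128, 130, 129]), (200, [122, 125, 123]), (202, [123, 124, 122]), (204, [124, 125, 123]), (206, [121, 123, 122]), (208, [121, 124, 121]), (210, [120, 122, 120]), (212, [120, 122, 120]), (214, [108, 118, 124]), (216, [96, 115, 127]), (218, [97, 115, 128]), (220, [98, 116, 130]), (222, [98, 117, 128]), (224, [95, 115, 127]), (226, [98, 115, 130]), (228, [99, 117, 129]), (230, [97, 115, 128]), (232, [97, 115, 128]), (234, [98, 117, 129])]
row 80 [(180, [184, 186, 184]), (182, [185, 189, 186]), (184, [186, 190, 187]), (186, [187, 191, 188]), (188, [190, 193, 190]), (190, [191, 193, 191]), (192, [191, 195, 192]), (194, [193, 195, 193]), (196, [187, 189, 187]), (198, [160, 162, 160]), (200, [123, 125, 124]
[... 1018 characters left out ...]
, 129]), (232, [97, 115, 128]), (234, [98, 115, 129])]
row 140 [(180, [179, 182, 179]), (182, [184, 187, 184]), (184, [183, 186, 185]), (186, [184, 186, 184]), (188, [184, 187, 184]), (190, [186, 188, 187]), (192, [188, 190, 188]), (194, [189, 192, 189]), (196, [189, 192, 190]), (198, [191, 194, 192]), (200, [184, 188, 185]), (202, [151, 154, 152]), (204, [121, 123, 122]), (206, [105, 82, 75]), (208, [126, 85, 69]), (210, [127, 86, 71]), (212, [128, 89, 72]), (214, [130, 90, 72]), (216, [130, 90, 73]), (218, [130, 89, 73]), (220, [132, 92, 72]), (222, [133, 91, 74]), (224, [119, 81, 65]), (226, [94, 65, 55]), (228, [93, 63, 53]), (230, [93, 66, 54]), (232, [92, 63, 52]), (234, [94, 65, 53])]
```

While pressed, the visible strip of fence above the bracket (3.1 px) matches a flush fit, and it is hard against the stop at 22 N. I back off very slowly so it doesn't rebound.

Emit:
{"method": "apply_moves", "body": {"targets": "0 0 0 0.05 0 0 0; 0 0 0 0.1 0 0 0; 0 0 0 0.15 0 0 0; 0 0 0 0.2 0 0 0; 0 0 0 0.25 0 0 0"}}

```text
time: 34.75
tool_pos: [537.6, -14.9, 24.9]
tcp_rot: [179.9, -0.1, 112.6]
ft_force: [-2.8, 7.9, 8.0]
finger_gap: -0.2
```

Emit:
{"method": "apply_moves", "body": {"targets": "0 0 0 0.05 0 0 0; 0 0 0 0.1 0 0 0; 0 0 0 0.15 0 0 0; 0 0 0 0.2 0 0 0; 0 0 0 0.25 0 0 0"}}

```text
time: 35.25
tool_pos: [536.0, -14.0, 23.4]
tcp_rot: [180.0, 0.0, 112.5]
ft_force: [-0.1, 3.4, 1.9]
finger_gap: -0.2
```

Emit:
{"method": "apply_moves", "body": {"targets": "0 0 0 0.1 0 0 0; 0 0 0 0.2 0 0 0; 0 0 0 0.4 0 0 0; 0 0 0 0.7 0 0 0; 0 0 0 1.0 0 0 0"}}

```text
time: 35.75
tool_pos: [531.7, -4.7, 23.1]
tcp_rot: [-180.0, -0.0, 112.5]
ft_force: [-0.9, 0.3, 0.4]
finger_gap: -0.1
```

Emit:
{"method": "apply_moves", "body": {"targets": "0 0 0 0 0 -3 0; 0 0 0 0 0 -7 0; 0 0 0 0 0 -11 0; 0 0 0 0 0 -14.5 0; 0 0 0 0 0 -14.5 0"}}

```text
time: 36.25
tool_pos: [535.6, -4.9, 174.9]
tcp_rot: [179.5, 0.3, 112.6]
ft_force: [1.0, -0.0, 0.7]
finger_gap: 0.2
```

Emit:
{"method": "apply_moves", "body": {"targets": "0 0 0 0 0 0 0; 0 0 0 0 0 0 0; 0 0 0 0 0 0 0; 0 0 0 0 0 0 0; 0 0 0 0 0 0 0"}}

```text
time: 36.75
tool_pos: [531.5, -4.7, 167.3]
tcp_rot: [-179.9, -0.0, 112.5]
ft_force: [-0.8, 0.4, 0.3]
finger_gap: -0.1
```

```bash
cat > sub.py <<'E'
from h import *
c=cam('wrist'); im=snapshot('wrist').astype(float); s=sense(); print(s['tool_pos'],s['time'])
xt=np.array([np.cos(np.radians(112.5)),np.sin(np.radians(112.5))]);yt=np.array([xt[1],-xt[0]]);o=np.array([574.5,-25.5])
f=lambda r,k,z:(lambda q:(round(float(q@xt),1),round(float(q@yt),1)))(px2w(c,[r,k],z)[:2]-o)
def cross(v,t):  # first index where v crosses t, subpixel
    i=np.where((v[:-1]-t)*(v[1:]-t)<=0)[0][0]; return i+(t-v[i])/(v[i+1]-v[i]+1e-9)
for r in(125,150,170,190,200):
    rb=im[r,:,0]-im[r,:,2]; x0=np.where(rb[200:260]>40)[0][0]+200
    b=x0-12+cross(rb[x0-12:x0+2],28); g=x0-12+cross(im[r,x0-12:x0+2].mean(1),152)
    print('leg1',f(r,b,50),'fence',f(r,g,56.5))
for k in(260,285,310):
    rb=im[:,k,0]-im[:,k,2]; y0=np.where(rb[200:235]>40)[0][-1]+200
    b=y0+cross(rb[y0:y0+14],28); g=y0+2+cross(im[y0+2:y0+14,k].mean(1),135)
    print('leg2',f(b,k,50),'fence',f(g,k,56.5))
E
python3 sub.py; python3 look.py w30.png peg_tip yellow_hole bracket_heel
```

```text
[531.60787642  -4.70613868 167.55835985] 36.8
leg1 (2.9, -90.6) fence (0.4, -91.0)
leg1 (3.0, -68.5) fence (0.6, -69.5)
leg1 (3.1, -50.0) fence (0.5, -51.4)
leg1 (3.1, -30.8) fence (0.5, -32.6)
leg1 (3.2, -20.8) fence (0.9, -22.9)
leg2 (36.0, -0.2) fence (35.9, -0.2)
leg2 (60.4, -0.2) fence (59.8, -0.3)
leg2 (84.8, -0.4) fence (83.7, -0.3)
[531.75602454  -4.73917894 167.77417139] [-1.79961383e+02 -2.24945513e-02  1.12541753e+02] 36.85 [ 0.26050506 -0.36434738 -0.28120465]
yellow_hole [([208.2, 281.6], 0.72, [539.2, 20.5, 58.0]), ([194.1, 100.2], 0.57, [590.4, -139.6, 58.0]), ([212.5, 227.9], 0.43, [562.4, -24.4, 58.0])]
peg_tip [([199.6, 83.6], 0.58, [603.7, -154.4, 54.0])]
bracket_heel [([212.4, 229.9], 0.88, [576.3, -21.0, 20.0])]
```

```bash
python3 - <<'E'
from h import *
m=camera_model('wrist')
def C(p,e):
    T=np.eye(4);T[:3,:3]=R.from_euler('xyz',e,degrees=True).as_matrix();T[:3,3]=p
    return m,T@np.array(m['T_tool_cam'])
c=C([537.7,-15.2,24.9],[179.9,-.3,112.6])
xt=np.array([np.cos(np.radians(112.5)),np.sin(np.radians(112.5))]);yt=np.array([xt[1],-xt[0]]);o=np.array([574.5,-25.5])
f=lambda r,k,z:(lambda q:(round(float(q@xt),1),round(float(q@yt),1)))(px2w(c,[r,k],z)[:2]-o)
im=cv2.imread('pics/e3425.png')[:,:,::-1].astype(float)
def cross(v,t):
    i=np.where((v[:-1]-t)*(v[1:]-t)<=0)[0][0]; return i+(t-v[i])/(v[i+1]-v[i]+1e-9)
for r in(125,140,170,200,230):
    rb=im[r,:,0]-im[r,:,2]; x0=np.where(rb[190:260]>40)[0][0]+190
    b=x0-12+cross(rb[x0-12:x0+2],28); g=x0-14+cross(im[r,x0-14:x0+2].mean(1),152)
    print('pressed leg1',f(r,b,50),'fence',f(r,g,56.5))
print('foot',f(100,215.5,10),f(100,199.7,56.5))
# tilt test in latest view: brown regions on leg ends
a=cv2.imread('pics/w30.png')[:,:,::-1].astype(float); c=cam('wrist')
for k in (150,): pass
r=a[:,:,0]-a[:,:,2]
for row in(130,150,170): print(row,[(k,int(r[row,k]),int(a[row,k].mean())) for k in range(220,246)])
for col in(270,300): print(col,[(k,int(r[k,col]),int(a[k,col].mean())) for k in range(196,224)])
E
```

```text
pressed leg1 (0.8, -97.3) fence (0.5, -97.7)
pressed leg1 (0.8, -91.4) fence (0.5, -92.1)
pressed leg1 (0.9, -79.0) fence (0.5, -80.4)
pressed leg1 (0.9, -65.8) fence (0.6, -67.9)
pressed leg1 (0.9, -51.7) fence (0.6, -54.6)
foot (-0.1, -107.5) (0.5, -106.7)
130 [(220, 0, 136), (221, -1, 124), (222, 3, 117), (223, 24, 94), (224, 55, 97), (225, 61, 99), (226, 60, 97), (227, 59, 101), (228, 61, 101), (229, 59, 103), (230, 61, 103), (231, 59, 98), (232, 45, 74), (233, 36, 63), (234, 27, 74), (235, -1, 94), (236, -28, 114), (237, -33, 120), (238, -32, 119), (239, -32, 119), (240, -32, 118), (241, -30, 119), (242, -33, 119), (243, -31, 117), (244, -31, 117), (245, -32, 118)]
150 [(220, -1, 168), (221, 0, 136), (222, 0, 122), (223, 3, 118), (224, 34, 95), (225, 57, 91), (226, 58, 98), (227, 60, 98), (228, 59, 98), (229, 60, 102), (230, 59, 100), (231, 59, 99), (232, 54, 90), (233, 40, 69), (234, 18, 53), (235, 1, 65), (236, -16, 101), (237, -29, 116), (238, -33, 119), (239, -31, 118), (240, -33, 117), (241, -32, 118), (242, -33, 119), (243, -31, 117), (244, -32, 118), (245, -32, 117)]
170 
[... 587 characters left out ...]
7), (207, 24, 51), (208, 26, 50), (209, 24, 48), (210, 24, 50), (211, 25, 53), (212, 32, 62), (213, 50, 88), (214, 59, 97), (215, 60, 102), (216, 59, 101), (217, 59, 100), (218, 60, 101), (219, 50, 98), (220, 20, 87), (221, 1, 91), (222, 0, 123), (223, -1, 163)]
300 [(196, -31, 122), (197, -32, 122), (198, -31, 122), (199, -27, 114), (200, -3, 78), (201, 23, 51), (202, 24, 50), (203, 26, 49), (204, 25, 53), (205, 24, 52), (206, 26, 48), (207, 25, 48), (208, 25, 47), (209, 24, 50), (210, 27, 48), (211, 25, 46), (212, 34, 66), (213, 52, 93), (214, 58, 104), (215, 59, 103), (216, 60, 103), (217, 60, 102), (218, 59, 103), (219, 51, 99), (220, 13, 90), (221, -2, 93), (222, 0, 125), (223, 0, 168)]
```

Pressed, leg1 was flush (0.3 mm). After release it sat about 2.5 mm off again. The upward wrist force suggests the finger's taper was bearing on the bracket's top edge, so I make one gentler push with only the finger tips, held higher.

Emit:
{"method": "apply_moves", "body": {"targets": "0 0 0 0 0 4 0; 0 0 0 0 0 8 0; 0 0 0 0 0 11 0; 0 0 0 0 0 12.8 0; 0 0 0 0 0 12.8 0"}}

```text
time: 37.5
tool_pos: [529.1, -4.4, 36.9]
tcp_rot: [-179.7, -0.2, 112.5]
ft_force: [-0.6, 1.2, 0.1]
finger_gap: 0.2
```

Emit:
{"method": "apply_moves", "body": {"targets": "0 0 0 0 0 0 0; 0 0 0 -0.4 0 0 0; 0 0 0 -0.7 0 0 0; 0 0 0 -0.9 0 0 0; 0 0 0 -1.0 0 0 0"}}

```text
time: 38.0
tool_pos: [536.5, -14.4, 41.0]
tcp_rot: [179.9, 0.0, 112.5]
ft_force: [-0.4, -0.3, -0.2]
finger_gap: -0.0
```

Emit:
{"method": "apply_moves", "body": {"targets": "0 0 0 -0.05 0 0 0; 0 0 0 -0.1 0 0 0; 0 0 0 -0.15 0 0 0; 0 0 0 -0.2 0 0 0; 0 0 0 -0.2 0 0 0"}}

```text
time: 38.5
tool_pos: [536.7, -15.6, 40.5]
tcp_rot: [180.0, -0.0, 112.6]
ft_force: [-0.3, 2.6, 4.0]
finger_gap: -0.0
```

Emit:
{"method": "apply_moves", "body": {"targets": "0 0 0 -0.05 0 0 0; 0 0 0 -0.1 0 0 0; 0 0 0 -0.15 0 0 0; 0 0 0 -0.2 0 0 0; 0 0 0 -0.2 0 0 0"}}

```text
time: 39.0
tool_pos: [537.3, -17.0, 40.5]
tcp_rot: [180.0, -0.1, 112.5]
ft_force: [-3.6, 6.0, 7.1]
finger_gap: 0.1
```

```bash
sed 's/(125,150,170,190,200)/(125,150,170)/; s/\[200:260\]/[190:260]/; s/+200$/+190/' sub.py > /dev/null; python3 - <<'E'
from h import *
c=cam('wrist'); im=snapshot('wrist').astype(float); print(sense()['ft_force'])
xt=np.array([np.cos(np.radians(112.5)),np.sin(np.radians(112.5))]);yt=np.array([xt[1],-xt[0]]);o=np.array([574.5,-25.5])
f=lambda r,k,z:(lambda q:(round(float(q@xt),1),round(float(q@yt),1)))(px2w(c,[r,k],z)[:2]-o)
def cross(v,t):
    i=np.where((v[:-1]-t)*(v[1:]-t)<=0)[0][0]; return i+(t-v[i])/(v[i+1]-v[i]+1e-9)
for r in(125,150,190,220):
    rb=im[r,:,0]-im[r,:,2]; x0=np.where(rb[185:260]>40)[0][0]+185
    b=x0-12+cross(rb[x0-12:x0+2],28); g=x0-14+cross(im[r,x0-14:x0+2].mean(1),152)
    print('leg1',f(r,b,50),'fence',f(r,g,56.5))
E
```

```text
[-3.32838304  6.14444158  7.42035421]
leg1 (0.9, -97.4) fence (0.5, -97.8)
leg1 (0.9, -86.1) fence (0.5, -87.0)
leg1 (0.9, -66.7) fence (0.5, -68.6)
leg1 (1.0, -51.1) fence (0.6, -53.7)
```

Emit:
{"method": "apply_moves", "body": {"targets": "0 0 0 0.08 0 0 0; 0 0 0 0.16 0 0 0; 0 0 0 0.24 0 0 0; 0 0 0 0.32 0 0 0; 0 0 0 0.4 0 0 0"}}

```text
time: 39.55
tool_pos: [535.6, -14.3, 39.9]
tcp_rot: [-180.0, 0.0, 112.5]
ft_force: [0.8, 0.5, -0.6]
finger_gap: -0.2
```

```bash
cat > near.py <<'E'
from h import *
c=cam('wrist'); im=snapshot('wrist').astype(float); print(sense()['tool_pos'],sense()['ft_force'])
xt=np.array([np.cos(np.radians(112.5)),np.sin(np.radians(112.5))]);yt=np.array([xt[1],-xt[0]]);o=np.array([574.5,-25.5])
f=lambda r,k,z:(lambda q:(round(float(q@xt),1),round(float(q@yt),1)))(px2w(c,[r,k],z)[:2]-o)
def cross(v,t):
    i=np.where((v[:-1]-t)*(v[1:]-t)<=0)[0][0]; return i+(t-v[i])/(v[i+1]-v[i]+1e-9)
for r in(125,150,190):
    rb=im[r,:,0]-im[r,:,2]; x0=np.where(rb[185:260]>40)[0][0]+185
    b=x0-12+cross(rb[x0-12:x0+2],28); g=x0-14+cross(im[r,x0-14:x0+2].mean(1),152)
    print('leg1',f(r,b,50),'fence',f(r,g,56.5))
E
python3 near.py
```

```text
[535.43364891 -14.17312612  39.79177298] [-0.39428233  0.65344762 -0.31388085]
leg1 (2.9, -97.9) fence (0.5, -98.3)
leg1 (3.0, -86.7) fence (0.5, -87.6)
leg1 (3.0, -67.4) fence (0.6, -69.3)
```

Emit:
{"method": "apply_moves", "body": {"targets": "0 0 0 0.1 0 0 0; 0 0 0 0.2 0 0 0; 0 0 0 0.3 0 0 0; 0 0 0 0.4 0 0 0; 0 0 0 0.5 0 0 0"}}

```text
time: 40.1
tool_pos: [533.8, -9.3, 40.2]
tcp_rot: [-180.0, -0.0, 112.5]
ft_force: [0.8, -0.3, 0.4]
finger_gap: -0.5
```

```bash
python3 near.py
```

```text
[533.77703694  -9.17963125  40.21936546] [-0.23844158  0.30369648 -0.39287563]
leg1 (3.0, -97.7) fence (0.6, -98.1)
leg1 (3.0, -86.4) fence (0.6, -87.3)
leg1 (3.0, -67.1) fence (0.6, -69.0)
```

The bracket springs back by exactly 2.1 mm each time. So it is tipping against the fence under the high push rather than sliding. I push again with the tips low, near the plate.

Emit:
{"method": "apply_moves", "body": {"targets": "0 0 0 0.1 0 0.6 0; 0 0 0 0.2 0 1.2 0; 0 0 0 0.2 0 1.8 0; 0 0 0 0.2 0 2.2 0; 0 0 0 0.2 0 2.4 0"}}

```text
time: 40.65
tool_pos: [532.5, -7.5, 15.3]
tcp_rot: [-179.9, -0.0, 112.5]
ft_force: [-0.5, 1.3, -0.8]
finger_gap: -0.2
```

Emit:
{"method": "apply_moves", "body": {"targets": "0 0 0 0 0 0 0; 0 0 0 -0.2 0 0 0; 0 0 0 -0.4 0 0 0; 0 0 0 -0.6 0 0 0; 0 0 0 -0.7 0 0 0"}}

```text
time: 41.15
tool_pos: [536.1, -14.0, 16.6]
tcp_rot: [180.0, -0.0, 112.5]
ft_force: [-0.6, 3.0, 2.4]
finger_gap: -0.2
```

Emit:
{"method": "apply_moves", "body": {"targets": "0 0 0 -0.1 0 0 0; 0 0 0 -0.2 0 0 0; 0 0 0 -0.3 0 0 0; 0 0 0 -0.4 0 0 0; 0 0 0 -0.4 0 0 0"}}

```text
time: 41.65
tool_pos: [536.7, -15.6, 16.5]
tcp_rot: [-180.0, -0.2, 112.6]
ft_force: [-5.6, 12.3, 8.2]
finger_gap: -0.0
```

```bash
python3 near.py
```

```text
[536.67408055 -15.51234601  16.46321447] [-6.16549636 12.16973122  8.04972461]
leg1 (0.8, -98.8) fence (0.4, -99.2)
leg1 (0.8, -89.6) fence (0.5, -90.5)
leg1 (0.8, -73.7) fence (0.5, -75.6)
```

Emit:
{"method": "apply_moves", "body": {"targets": "0 0 0 0.1 0 0 0; 0 0 0 0.2 0 0 0; 0 0 0 0.3 0 0 0; 0 0 0 0.4 0 0 0; 0 0 0 0.6 0 0 0"}}

```text
time: 42.2
tool_pos: [535.0, -12.4, 16.1]
tcp_rot: [-180.0, 0.0, 112.5]
ft_force: [-1.1, 0.2, -0.4]
finger_gap: 0.3
```

```bash
python3 near.py; python3 -c "
from h import *
im=save('wrist','n1.png').astype(float)
r=im[:,:,0]-im[:,:,2]
for col in (262,290,320): print(col,[(k,int(r[k,col]),int(im[k,col].mean())) for k in range(255,300,1)])
"
```

```text
[534.86784408 -12.08922161  16.12345074] [-0.62083656  0.18688176  0.53702566]
leg1 (1.2, -99.2) fence (0.5, -99.6)
leg1 (1.1, -90.0) fence (0.5, -91.0)
leg1 (1.1, -74.2) fence (0.6, -76.1)
262 [(255, 2, 80), (256, 0, 80), (257, 2, 78), (258, 1, 77), (259, 2, 79), (260, 2, 77), (261, 2, 71), (262, 2, 70), (263, 1, 69), (264, 3, 69), (265, 2, 70), (266, 0, 70), (267, 1, 71), (268, 1, 83), (269, 3, 122), (270, 3, 148), (271, 2, 151), (272, 3, 153), (273, 2, 152), (274, 3, 153), (275, 1, 152), (276, 2, 149), (277, 1, 128), (278, 0, 83), (279, 3, 63), (280, 1, 65), (281, -1, 64), (282, 1, 67), (283, -1, 66), (284, 1, 64), (285, 1, 65), (286, 0, 65), (287, 0, 62), (288, 2, 65), (289, -1, 65), (290, 2, 63), (291, 2, 66), (292, 1, 65), (293, 1, 65), (294, 1, 65), (295, 1, 63), (296, 3, 63), (297, 1, 63), (298, -1, 64), (299, 1, 64)]
290 [(255, -33, 111), (256, -32, 113), (257, -34, 113), (258, -33, 110), (259, -34, 113), (260, -32, 110), (261, -34, 112), (262, -32, 112), (263, -33, 112), (264, -33, 112), (265, -32, 112), (266, -31, 110), (267, -30, 108), (268, -29, 105), (269, -29, 107), (2
[... 461 characters left out ...]
), (256, -32, 112), (257, -34, 110), (258, -33, 113), (259, -33, 112), (260, -31, 111), (261, -34, 111), (262, -34, 113), (263, -31, 113), (264, -31, 111), (265, -33, 113), (266, -33, 112), (267, -32, 112), (268, -35, 112), (269, -33, 112), (270, -33, 112), (271, -33, 112), (272, -35, 112), (273, -33, 112), (274, -33, 110), (275, -33, 112), (276, -32, 108), (277, -22, 86), (278, -9, 53), (279, 0, 40), (280, -1, 44), (281, 1, 41), (282, 0, 44), (283, -3, 43), (284, -1, 38), (285, 0, 44), (286, -2, 41), (287, -1, 44), (288, -2, 44), (289, -1, 43), (290, -2, 40), (291, -1, 40), (292, -2, 40), (293, 0, 42), (294, -2, 47), (295, -3, 53), (296, -2, 50), (297, -2, 49), (298, -2, 46), (299, -2, 48)]
```

The low push worked: released, leg1 stays within about 0.5 mm of the fence. Retreating and doing the final check.

Emit:
{"method": "apply_moves", "body": {"targets": "0 0 0 0.3 -0.2 0 0; 0 0 0 0.7 -0.4 0 0; 0 0 0 1.0 -0.5 0 0; 0 0 0 1.0 -0.5 -2 0; 0 0 0 1.0 -0.5 -6 0"}}

```text
time: 42.8
tool_pos: [523.0, -4.2, 73.2]
tcp_rot: [-179.6, -0.2, 112.6]
ft_force: [-0.3, -0.2, 0.5]
finger_gap: 0.1
```

Emit:
{"method": "apply_moves", "body": {"targets": "0 0 0 0 0 -4 0; 0 0 0 0 0 -8 0; 0 0 0 0 0 -9 0; 0 0 0 0 0 -9 0; 0 0 0 0 0 -9 0"}}

```text
time: 43.3
tool_pos: [525.9, -4.6, 165.0]
tcp_rot: [-179.9, -0.0, 112.5]
ft_force: [-0.4, 1.0, -0.2]
finger_gap: 0.1
```

```bash
sleep 0; python3 sub.py; python3 look.py w40.png bracket_heel jig_corner yellow_hole peg_tip; python3 - <<'E'
from h import *
save('top','t40.png'); c=cam('top')
for q in('chip_hammer','rod_tube','c_clamp','offcut','grinder','wire_brush','magnet_square'):
    d=recognise('top',q); print(q,[(round(x['confidence'],2),np.round(x['at'])) for x in d[:1]])
# yellow band in wrist view vs peg (brass)
c=cam('wrist'); print('pred peg tip px',w2px(c,[603,-152.7,54]),'hole top',w2px(c,[603,-152.7,36]))
a=cv2.imread('pics/w40.png'); h=cv2.cvtColor(a,cv2.COLOR_BGR2HSV)
y=cv2.inRange(h,(24,90,150),(34,255,255)); k,l,st,ce=cv2.connectedComponentsWithStats(y)
for i in range(1,k):
    if st[i,4]>30: print('yellow',st[i],ce[i])
E
```

```text
[525.31568356  -4.61667388 164.13640686] 43.35
leg1 (1.0, -95.8) fence (0.5, -96.2)
leg1 (1.1, -74.0) fence (0.7, -74.9)
leg1 (1.2, -55.7) fence (0.7, -57.1)
leg1 (1.2, -36.6) fence (-8.4, -38.4)
leg1 (1.2, -26.7) fence (0.7, -28.8)
leg2 (38.1, -0.3) fence (38.1, -0.3)
leg2 (62.5, -0.2) fence (61.9, -0.3)
leg2 (86.9, -0.2) fence (85.8, -0.3)
[525.15945299  -4.60077254 163.8550822 ] [-1.79812461e+02 -1.02359280e-01  1.12547524e+02] 43.4 [ 0.28349696 -0.01178456 -0.02137847]
jig_corner [([211.4, 222.5], 0.88, [574.3, -28.5, 10.0])]
yellow_hole [([205.5, 91.6], 0.74, [596.0, -142.7, 58.0]), ([167.2, 227.6], 0.21, [514.7, -39.8, 58.0])]
peg_tip [([205.0, 80.1], 0.98, [601.8, -154.5, 54.0])]
bracket_heel [([219.2, 224.9], 0.7, [577.8, -23.2, 20.0])]
chip_hammer [(0.84, array([170., 170.]))]
rod_tube [(0.67, array([257., 366.]))]
c_clamp [(0.68, array([168., 366.]))]
offcut [(0.84, array([134., 289.]))]
grinder [(0.6, array([228., 116.]))]
wire_brush [(0.58, array([212., 395.]))]
magnet_square [(0.83, array([125., 220.]))]
pred peg tip px [204.53087275  83.93874492] hole top [198.64777524  94.39487664]
yellow [ 77 187  24  14 131] [ 86.70229008 193.58778626]
yellow [ 90 199  22  21 146] [102.02739726 210.96575342]
yellow [ 79 204  10   7  54] [ 84.05555556 207.        ]
```

```bash
python3 -c "
from bench import *
print(hand_in())"
```

```text
the job is handed in; nothing more can be done
None
```

The jig is set square and the bracket is loaded home. I handed the job in with about 43 s of the 72 s used; the hand-in gave no verdict.

**What I did**
- **Stay:** I pushed the fence open, swung the stay across by its knob and pressed it down until the peg stood through the yellow hole.
- **Bracket:** I turned the rust-brown bracket round, stood it on the plate and pushed it into the corner. The first pushes were too high: they tipped it, and it fell back about 2.5 mm from the hinged fence. A push low on the leg slid it home, and it stayed there.

**Last checks**
- **Bracket:** in the wrist picture leg 1 is about 0.5 mm from the hinged fence and leg 2 is flush on the fixed fence. The heel works out about 0.5 mm from the corner, and the bracket is square to within about 0.01 rad. I did not measure uprightness in that last picture.
- **Stay:** I saw the peg through the hole. After I released the knob, the bar matched a seated prediction to about 1 px and the knob to 2.5 px. I did not measure its height again after the bracket pushes.
- **Disagreement:** in the last picture a rough reading of the yellow band was about 4 px (3–4 mm) off the predicted hole position along the bar. I put this down to the reading, because the peg through the hole leaves only about 2.5 mm of play.
- **Bystanders:** I only checked that all seven still show in about the same places in the top view; I did not measure millimetres. The gripper was clear of everything at the end.

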